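Reset the length stop and cross-stack the cut card stands

TASK

Stack the finished card stands crosswise on the stacking base so the air gets round them: two to a layer, the first layer lying across the two battens, each layer square to the one below and near its ends, the tower in the middle of the base (an odd one goes alone on top, in one of the two places). Set the jig's stop to the brass flag for the next length: wind it back past the flag by about a centimetre, then bring it up to the flag by turning the crank clockwise only, so that it finishes moving towards the saw guide with the slack taken up. Then lay the long stock flat in the trough with its end up against the stop, without shifting the sanding block or the wax tin.

Things in the scene. Friction and masses are not known exactly. Their poses are not given: they have to be found in the camera images.
- stand1: finished card stand: walnut bar 110 x 36 x 22 mm with a narrow groove along its top, 61 g. Origin at the bar's centre; x along its 110 mm length, y along its 36 mm width, z along its 22 mm height. It lies flat, groove up, in the jig's trough. Three to five of the five stands are there; None at the start = absent
- stand2: finished card stand: walnut bar 110 x 36 x 22 mm with a narrow groove along its top, 61 g. Origin at the bar's centre; x along its 110 mm length, y along its 36 mm width, z along its 22 mm height. It lies flat, groove up, on the table. Three to five of the five stands are there; None at the start = absent
- stand3: finished card stand: walnut bar 110 x 36 x 22 mm with a narrow groove along its top, 61 g. Origin at the bar's centre; x along its 110 mm length, y along its 36 mm width, z along its 22 mm height. It lies flat, groove up, on the table. Three to five of the five stands are there; None at the start = absent
- stand4: finished card stand: walnut bar 110 x 36 x 22 mm with a narrow groove along its top, 61 g. Origin at the bar's centre; x along its 110 mm length, y along its 36 mm width, z along its 22 mm height. It lies flat, groove up, on the table. Three to five of the five stands are there; None at the start = absent
- stand5: finished card stand: walnut bar 110 x 36 x 22 mm with a narrow groove along its top, 61 g. Origin at the bar's centre; x along its 110 mm length, y along its 36 mm width, z along its 22 mm height. It lies flat, groove up, on the table. Three to five of the five stands are there; None at the start = absent
- stock: the one long bar of uncut walnut stock, same grooved profile but 200 x 36 x 22 mm, about 110 g. Origin at the bar's centre; x along its 200 mm length, y along its width, z up. It lies flat on the table at the left
- base: the stacking base, fixed: white board 150 x 150 x 10 mm carrying two wooden battens (18 wide, 12 mm high, running along the base's x over its whole length, centre lines at y = +-36 mm), so the batten tops are 22 mm above the table. Origin: centre of the board's underside, z up
- jig: the cut-off jig, fixed: grey board 24 mm thick, x from -50 to 50 mm, y from -90 to 260 mm, carrying the trough. At its -y end a grey pinion housing (74 x 56 mm, top 64 mm above the table) with the crank on top; the stop's rack bar comes out behind it, up to 120 mm. Origin on the table under the trough's centre line; y along the trough towards the saw guide, z up
- trough (a point): point on the centre line of the trough's floor, at y = 150 mm in the jig; axes as the jig's. The aluminium trough runs along y from -10 to 255 mm in the jig; floor 28 mm above the table, 48 mm wide between two side lips 6 mm high above the floor and 10 mm thick
- saw_guide (a point): point on the trough's floor in the plane of the saw cut, at y = 225 mm in the jig: two slotted steel posts on each side of the trough, outside its 48 mm width, standing 46 mm above its floor. Bars may lie between them and stick out beyond
- flag: the format flag, fixed for this job: a brass tab 20 mm wide, 22 mm tall above the board, with a black index line down its middle, on the front (-x) edge of the jig, beside the scale. It shows where the stop's face has to come. Origin on the index line, 24 mm above the table; axes as the jig's (y towards the saw guide)
- stop_face (a point): lower middle of the stop's working face, on the trough floor; the face looks to +y. The stop: aluminium block 44 wide, 30 long, 35 mm high, thin pointer at the front flush with the face. Axes as the jig's. Its y in flag's frame is 0 at the flag, and starts 15 to 65 mm beyond it (nearer the saw guide). Travel: 17 to 117 mm in the jig's y. Friction holds it: under 10 N from a bar does not move it
- crank_axis (a point): point on the crank's vertical axis, 95 mm above the table. One turn clockwise, seen from above, moves the stop 40 mm towards the saw guide (+y), anticlockwise away from it; any number of turns. After a change of direction the first 0.6 rad is free play. The crank stays where it is left
- crank_knob (a point): middle of the crank's knob, 104 mm above the table, 45 mm from the crank axis: upright black cylinder, diameter 20 mm, from 84 to 122 mm above the table. It spins freely on the crank arm, so it can be held and led round the circle without turning the hand; this takes 2 to 4 N. Below it the crank arm's top is 82 mm and the hub 88 mm above the table
- crank (a joint): free play of the crank on its shaft, 0 to 0.6 rad: 0 after driving anticlockwise (stop moved away from the saw guide), 0.6 after driving clockwise (stop moved towards the saw guide). Between them the crank turns and the stop stands still
- sanding_block: a bystander, the cork sanding block, 100 x 60 x 33 mm; leave it where it is
- wax_tin: a bystander, the flat round metal wax tin, 72 mm across, 30 mm high; leave it where it is
Mind the look-alikes: they are no part of the job. Leave any orange or white look-alike of the stand3 alone.

How it is judged (in metres and radians):
On the way, in this order (a step that is already met when the one before it is completed fails the run):
1. the stop has been wound back past the flag, by more than 4 mm (y of stop_face in the frame of flag below -0.004 m), for 0.1 s.
2. the stop has been brought up to the flag (within 2.5 mm) by turning clockwise, the slack taken up (y of stop_face in the frame of flag between -0.0025 and 0.0025 m and value of joint crank above 0.4 rad), for 0.3 s.
3. the stock lies flat in the trough with its end up against the stop (y of stock in the frame of stop_face between 0.097 and 0.105 m and x of stock in the frame of stop_face between -0.01 and 0.01 m and z of stock in the frame of stop_face between 0.007 and 0.015 m and angle between the x axis of stock and the y axis of jig, either way round below 0.1 rad and linear speed of stock below 0.02 m/s), for 0.2 s.
At the end, for the whole second after the job is handed in: All stands lie still in the tower, layers 1 and 3 across the battens, 2 square to them: within 15 mm lengthwise and 0.2 rad, 21 to 51 mm off the base's centre sideways. Stop within 2.5 mm of the flag, free play 0.4 rad or more. Stock flat in the trough, end within 5 mm of the stop (all of step 2 and all of step 3 and (((z of stand1 in the frame of base between 0.027 and 0.039 m or z of stand1 in the frame of base between 0.071 and 0.083 m) and angle between the x axis of stand1 and the y axis of base, either way round below 0.2 rad and y of stand1 in the frame of base between -0.015 and 0.015 m and x of stand1 in the frame of base between -0.051 and 0.051 m and not (x of stand1 in the frame of base between -0.021 and 0.021 m)) or (z of stand1 in the frame of base between 0.049 and 0.061 m and angle between the x axis of stand1 and the x axis of base, either way round below 0.2 rad and x of stand1 in the frame of base between -0.015 and 0.015 m and y of stand1 in the frame of base between -0.051 and 0.051 m and not (y of stand1 in the frame of base between -0.021 and 0.021 m))) and angle between the z axis of each of stand1, stand2, stand3, stand4, stand5 and the z axis of base, either way round below 0.15 rad and (((z of stand2 in the frame of base between 0.027 and 0.039 m or z of stand2 in the frame of base between 0.071 and 0.083 m) and angle between the x axis of stand2 and the y axis of base, either way round below 0.2 rad and y of stand2 in the frame of base between -0.015 and 0.015 m and x of stand2 in the frame of base between -0.051 and 0.051 m and not (x of stand2 in the frame of base between -0.021 and 0.021 m)) or (z of stand2 in the frame of base between 0.049 and 0.061 m and angle between the x axis of stand2 and the x axis of base, either way round below 0.2 rad and x of stand2 in the frame of base between -0.015 and 0.015 m and y of stand2 in the frame of base between -0.051 and 0.051 m and not (y of stand2 in the frame of base between -0.021 and 0.021 m))) and (((z of stand3 in the frame of base between 0.027 and 0.039 m or z of stand3 in the frame of base between 0.071 and 0.083 m) and angle between the x axis of stand3 and the y axis of base, either way round below 0.2 rad and y of stand3 in the frame of base between -0.015 and 0.015 m and x of stand3 in the frame of base between -0.051 and 0.051 m and not (x of stand3 in the frame of base between -0.021 and 0.021 m)) or (z of stand3 in the frame of base between 0.049 and 0.061 m and angle between the x axis of stand3 and the x axis of base, either way round below 0.2 rad and x of stand3 in the frame of base between -0.015 and 0.015 m and y of stand3 in the frame of base between -0.051 and 0.051 m and not (y of stand3 in the frame of base between -0.021 and 0.021 m))) and (((z of stand4 in the frame of base between 0.027 and 0.039 m or z of stand4 in the frame of base between 0.071 and 0.083 m) and angle between the x axis of stand4 and the y axis of base, either way round below 0.2 rad and y of stand4 in the frame of base between -0.015 and 0.015 m and x of stand4 in the frame of base between -0.051 and 0.051 m and not (x of stand4 in the frame of base between -0.021 and 0.021 m)) or (z of stand4 in the frame of base between 0.049 and 0.061 m and angle between the x axis of stand4 and the x axis of base, either way round below 0.2 rad and x of stand4 in the frame of base between -0.015 and 0.015 m and y of stand4 in the frame of base between -0.051 and 0.051 m and not (y of stand4 in the frame of base between -0.021 and 0.021 m))) and (((z of stand5 in the frame of base between 0.027 and 0.039 m or z of stand5 in the frame of base between 0.071 and 0.083 m) and angle between the x axis of stand5 and the y axis of base, either way round below 0.2 rad and y of stand5 in the frame of base between -0.015 and 0.015 m and x of stand5 in the frame of base between -0.051 and 0.051 m and not (x of stand5 in the frame of base between -0.021 and 0.021 m)) or (z of stand5 in the frame of base between 0.049 and 0.061 m and angle between the x axis of stand5 and the x axis of base, either way round below 0.2 rad and x of stand5 in the frame of base between -0.015 and 0.015 m and y of stand5 in the frame of base between -0.051 and 0.051 m and not (y of stand5 in the frame of base between -0.021 and 0.021 m))) and linear speed of each of stand1, stand2, stand3, stand4, stand5 below 0.02 m/s); the robot touches nothing.
It fails at once if the sanding block or the wax tin is moved by more than 50 mm (distance of any of sanding_block, wax_tin from where it was at the start of the episode above 0.05 m).
Of stand1, stand2, stand3, stand4, stand5 only 3 to 5 are there at a start; the rules pass over those that are not, and their reading is None.
At some moment in a run one of stock may be knocked a few centimetres aside while the robot is not near it.
Once in a run the grip may slacken for a moment while it holds something.
It also fails if it takes over 210 s, if anything falls off the work surface, if the arm or the gripper's body presses on something with over 40 N, if the wrist force passes 120 N, or if a joint passes its speed limit or range.

ROBOT

A 6-joint arm with a two-finger parallel gripper is mounted at the origin on the work surface. World frame = base frame: x ahead of the robot, y to its left, z up, the work surface at z = 0. Lengths are in mm, angles in rad, forces in N, time in s.
With the tool pointing down it reaches from about 250 to 800 mm from the base axis. Payload 8.5 kg.
Tool frame: the origin (TCP) lies midway between the tips of the shut fingers; the grasp point (between the pads) lies ctrl.hold_point_z behind it (ctrl.hold_point_z is the distance from the TCP to the grasp point, in mm); z points along the fingers, y is the direction in which the jaws open and shut (so a half turn about z gives the same grasp; the last joint's range is limited). The gripper opens to 85 mm and grips with 20 to 120 N. Pads are 22 mm wide; open, the fingers measure 114 mm over their backs; the gripper's body (76 mm by 85 mm) begins 54 mm behind the grasp point. The pads swing forward as they close: fully open they stand 13 mm farther back than shut.
Start: joints at [1.12, 0.238, -0.013, 1.319, 0, 1.571], TCP at [228.714, 472.513, 231.276] pointing down, gripper open.
Joint ranges: [-2.66, 2.66], [-1.03, 1.9], [-1.14, 1.46], [-1.82, 2.27], [-1.45, 1.34], [-3.14, 3.14]. Speed limits (rad/s): [2.22, 2.22, 2.79, 3.14, 3.14, 3.14].

INTERFACE

Orientations are given as a rotation vector (axis times angle).
In Python, from cell import monitor, vision, sign_off, ctrl gives the robot as it stands.
- The arm moves only by the tool step_arm, never from a script. Its argument "commands" is a list of rows, each a list of 4 numbers: the shift along the world's x, y, z in cm, then the turn about the world's z in degrees. A call has 1 to 12 rows; each row shifts and turns the pose as measured when the row begins; what a row does not reach is not made up. A row lasts 1/12 s, in which the tool goes at most 41.7 mm and 7.16 degrees, less where a joint would pass 70% of its speed; a pose out of reach is approached as far as the arm can. A call is refused whole if a number of a shift passes 4.17 or a number of a turn 7.16, either way. A call with a gripper value outside its range is refused whole. "hand" is the gripper command: -1 is fully open, 1 is shut, values between are in proportion, set as the call begins (left out, the last holds). The fingers move at their own pace and stop on an object; "grip_force" is the grip in N (left out, the last holds). Time passes only in rows, so rows that do not move let the fingers close. It gives the time, the measured TCP pose, the force and the opening at its end, in the units of the state.
- monitor.get_obs(): the state, without advancing time (a new reading comes with each control period).
- vision.get_image(name): name is "scene" or "top" or "wrist"; returns the picture (384x512x3 uint8, red, green, blue); there is no depth.
- vision.camera_params(name): a dict with "fovy" (degrees; the focal length in pixels is half the picture's height over the tangent of half this angle, whatever the lens; pixels are square), "cx", "cy" (the principal point, pixels), "world_to_cam" (4x4, takes a point from world to camera coordinates). Camera axes: x right, y up, looking along -z (the intrinsics and any distortion apply to the point x, -y, -z); pixel columns grow to the right and rows downward; lengths in mm; the calibration is good to about 2 mm. A picture is of the moment at which its call begins: read the wrist's pose just before it. camera_params takes no time and is no camera call; for the wrist camera it gives the pose at the moment of the call.
- sign_off(): hands the job in, once; it reports no verdict.
The state is a dict: "time_s": time; "joint_positions": joint angles; "dq": joint speeds; "tau": joint torques, N m; "tcp_pos": TCP position; "eef_rot": TCP orientation; "contact_force": force on the tool from outside, world axes, zero at the start; "torque": the same for the moment, N m; "opening": opening from 0.0 (shut) to 1.0 (fully open).
Only numpy, scipy, OpenCV 4.12 (cv2) and the standard library are available. Lean on these libraries where they do the work, as an engineer would, in place of code of your own. Each camera call takes 0.05 s, during which the arm holds its last target.

## Working session

There is one attempt and no reset: what is moved stays moved. The work goes in short steps, Python scripts to look and compute and a tool call to move; the robot and the scene stay as the last step left them, time stands still between calls to the robot, and variables do not carry over. Pictures are saved under pics/ and viewed, and the job is handed in when it is done.

Besides the shell and the picture viewer there is one more tool, called by a JSON object that holds its "op" and its "data", one argument or row to a line. step_arm: Moves the arm, as the interface text tells. Its arguments: {"type":"object","properties":{"commands":{"type":"array"},"hand":{"type":"number"},"grip_force":{"type":"number"}},"required":["commands"]}

```bash
ls; mkdir -p pics; python3 - <<'E'
from cell import monitor, vision, ctrl
import cv2
print(monitor.get_obs()); print(ctrl.hold_point_z)
for n in ["scene","top","wrist"]:
    p=vision.camera_params(n); print(n,p)
    im=vision.get_image(n); cv2.imwrite(f"pics/{n}0.png",im[:,:,::-1])
E
```

```text
pics
{'time_s': 0.0, 'joint_positions': array([ 1.11999952e+00,  2.38763745e-01, -1.42535956e-02,  1.31922867e+00,
       -2.00274068e-06,  1.57079977e+00]), 'dq': array([-0.00012401, -0.00164835,  0.00110545, -0.00139002, -0.00085205,
       -0.00054136]), 'tau': array([ 4.72934698e-03, -5.38779616e+01,  3.46435511e+01,  1.84713397e-02,
        3.70472671e-04,  7.72943224e-06]), 'tcp_pos': array([228.54716057, 472.16622015, 230.68683733]), 'eef_rot': array([-7.02062442e-01, -3.06181065e+00,  2.22003590e-03]), 'contact_force': array([-0.63248361, -0.04022516,  0.59657395]), 'torque': array([0.02432653, 0.02157511, 0.05518079]), 'opening': 1.0005262798745633}
18.700000000000003
scene {'fovy': 49.74001774465759, 'cx': 255.19446530181528, 'cy': 189.72445877133904, 'world_to_cam': array([[ 4.51644043e-01,  8.92191174e-01,  3.54494468e-03,
        -1.90879164e+02],
       [-6.79154709e-01,  3.41218864e-01,  6.49860422e-01,
         2.57318359e+02],
       [ 5.78590131e-01, -2.95913154e-01,  7.60045305e-01,
        -1.35662572e+03],
       [ 0.00000000e+00,  0.00000000e+00,  0.00000000e+00
[... 213 characters left out ...]
,
       [ 9.86158454e-01,  2.03351736e-02,  1.64553897e-01,
        -4.89048943e+02],
       [-1.64616918e-01,  1.45357840e-03,  9.86356506e-01,
        -1.03144086e+03],
       [ 0.00000000e+00,  0.00000000e+00,  0.00000000e+00,
         1.00000000e+00]])}
wrist {'fovy': 66.3015173749711, 'cx': 251.4864968105813, 'cy': 194.92835454944876, 'world_to_cam': array([[ 4.34556665e-01,  9.00644203e-01, -7.23874085e-04,
        -5.24759241e+02],
       [-8.57650208e-01,  4.13566632e-01, -3.05612111e-01,
         4.10987555e+01],
       [-2.74948406e-01,  1.33426611e-01,  9.52155824e-01,
        -3.79851442e+02],
       [ 0.00000000e+00,  0.00000000e+00,  0.00000000e+00,
         1.00000000e+00]])}
```

View pics/top0.png

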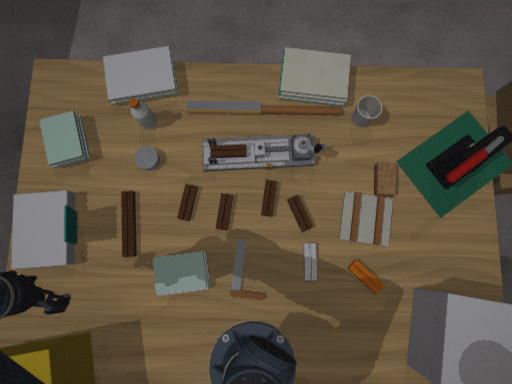

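View pics/scene0.png

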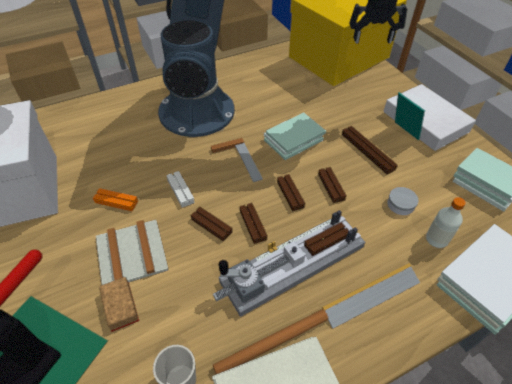

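View pics/wrist0.png

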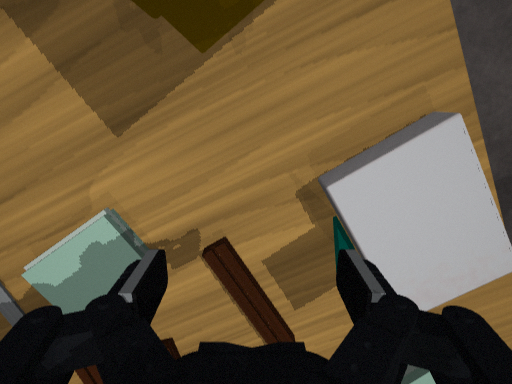

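```bash
cat > h.py <<'E'
import numpy as np, cv2
from cell import monitor, vision, ctrl
def ray(cam,u,v,p=None):
    p=p or vision.camera_params(cam); f=192/np.tan(np.radians(p['fovy'])/2)
    d=np.array([(u-p['cx'])/f,-(v-p['cy'])/f,-1.]); T=p['world_to_cam']; R=T[:3,:3]; t=T[:3,3]
    return -R.T@t, R.T@d
def px(cam,u,v,z,p=None):
    o,d=ray(cam,u,v,p); s=(z-o[2])/d[2]; return (o+s*d)
def proj(cam,P,p=None):
    p=p or vision.camera_params(cam); f=192/np.tan(np.radians(p['fovy'])/2)
    P=np.atleast_2d(np.array(P,float)); T=p['world_to_cam']; c=P@T[:3,:3].T+T[:3,3]
    return np.c_[p['cx']+f*c[:,0]/-c[:,2], p['cy']-f*c[:,1]/-c[:,2]]
def crop(cam,u0,v0,u1,v1,k,name,im=None):
    if im is None: im=vision.get_image(cam)
    c=cv2.resize(im[v0:v1,u0:u1],None,fx=k,fy=k,interpolation=cv2.INTER_CUBIC)
    g=c[:,:,::-1].copy()
    st=10 if k>=4 else 20
    for u in range((u0+st-1)//st*st,u1,st):
        cv2.line(g,((u-u0)*k,0),((u-u0)*k,6),(0,255,255),1); cv2.putText(g,str(u),((u-u0)*k,16),0,.35,(0,255,255),1)
    for v in range((v0+st-1)//st*st,v1,st):
        cv2.line(g,(0,(v-v0)*k),(6,(v-v0)*k),(0,255,255),1); cv2.putText(g,str(v),(8,(v-v0)*k+4),0,.35,(0,255,255),1)
    cv2.imwrite(f"pics/{name}.png",g)
E
python3 - <<'E'
from h import *
im=vision.get_image("top")
cv2.imwrite("pics/top_raw.png",im[:,:,::-1])
crop("top",100,120,330,280,3,"c1",im)
crop("top",190,125,330,185,5,"c2",im)
crop("top",250,150,410,270,5,"c3",im)
E
```

```text
(no output)
```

View pics/c1.png

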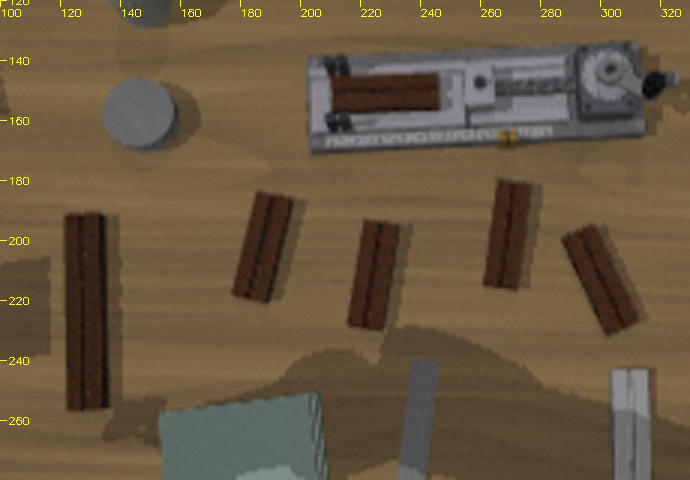

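View pics/c2.png

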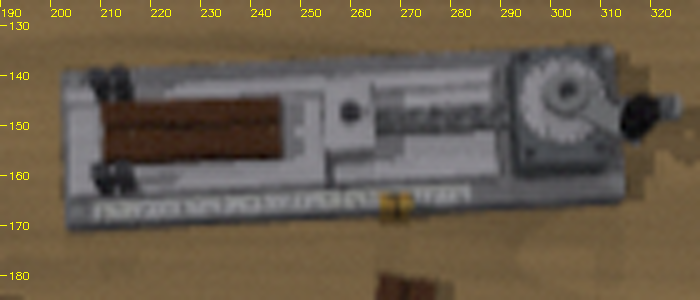

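View pics/c3.png

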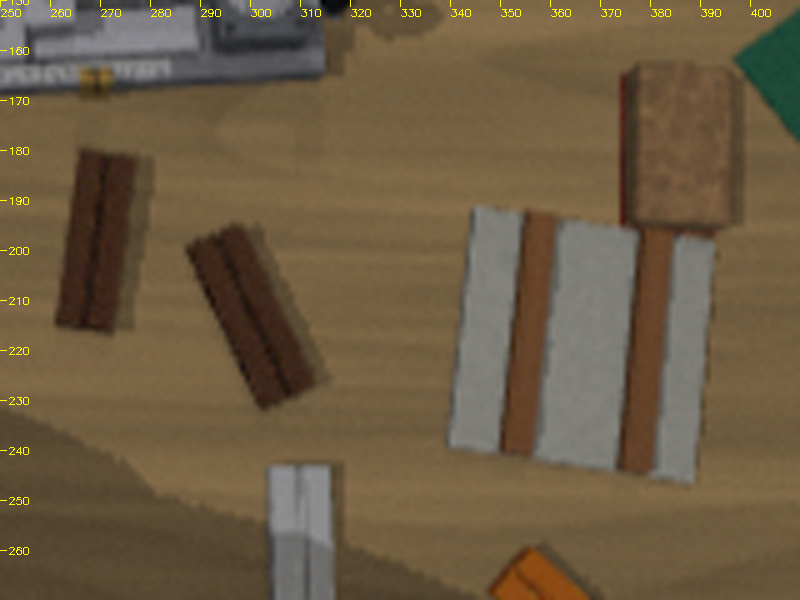

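```bash
python3 - <<'E'
from h import *
def show(n,pts,z):
    P=np.array([px("top",u,v,z) for u,v in pts])[:,:2]
    print(n,P.round(1).tolist(),"c",P.mean(0).round(1),"sides",[round(float(np.linalg.norm(P[i]-P[(i+1)%len(P)])),1) for i in range(len(P))])
    if len(P)==4:
        a=(P[0]+P[1]-P[2]-P[3]); b=(P[1]+P[2]-P[0]-P[3]); print("   ang axis01-23",np.degrees(np.arctan2(a[1],a[0])).round(1),"other",np.degrees(np.arctan2(b[1],b[0])).round(1))
c1=lambda l:[(100+a/3,120+b/3) for a,b in l]
c2=lambda l:[(190+a/5,125+b/5) for a,b in l]
c3=lambda l:[(250+a/5,150+b/5) for a,b in l]
show("base",c3([(474,206),(715,240),(694,484),(448,446)]),10)
show("A(left)",c1([(258,192),(294,199),(268,303),(233,294)]),22)
show("B",c1([(364,220),(399,223),(383,330),(348,326)]),22)
show("C",c3([(80,149),(137,155),(112,334),(55,326)]),22)
show("D",c3([(187,248),(237,223),(315,381),(265,410)]),22)
show("trough stand",c2([(102,102),(281,96),(284,155),(105,162)]),50)
show("stock",c1([(65,214),(103,213),(109,408),(66,411)]),22)
show("block",c3([(636,62),(732,68),(732,222),(633,222)]),33)
show("tin",c1([(104,112),(140,77),(177,112),(141,150)]),30)
show("board",c2([(62,70),(612,45),(624,198),(68,232)]),24)
show("flag",c2([(397,200)]),46)
show("hub",c2([(567,90)]),88)
show("knob",c2([(636,116)]),122)
show("stopface",c2([(325,85),(326,150)]),63)
E
```

```text
base [[517.9, -276.0], [499.6, -425.2], [349.2, -405.9], [369.1, -257.0]] c [ 433.9 -341. ] sides [150.3, 151.6, 150.2, 150.0]
   ang axis01-23 -7.3 other -97.3
A(left) [[528.1, 216.1], [521.5, 178.8], [414.2, 200.1], [422.5, 235.8]] c [471.6 207.7] sides [37.8, 109.5, 36.7, 107.4]
   ang axis01-23 -10.9 other -101.6
B [[501.1, 106.3], [498.8, 70.4], [389.3, 83.2], [392.6, 118.5]] c [445.5  94.6] sides [35.9, 110.2, 35.5, 109.2]
   ang axis01-23 -6.5 other -94.6
C [[546.4, -30.1], [543.4, -65.3], [432.0, -51.2], [436.2, -16.5]] c [489.5 -40.8] sides [35.4, 112.2, 34.9, 111.0]
   ang axis01-23 -7.1 other -95.9
D [[485.9, -96.5], [502.0, -127.1], [406.0, -174.3], [387.9, -144.0]] c [ 445.4 -135.5] sides [34.6, 107.0, 35.3, 108.9]
   ang axis01-23 26.0 other -60.6
trough stand [[644.2, 142.3], [650.4, 33.0], [613.1, 30.3], [606.4, 138.9]] c [628.5  86.1] sides [109.4, 37.4, 108.8, 38.0]
   ang axis01-23 4.6 other -86.6
stock [[501.1, 411.9], [502.9, 373.2], [306.6, 352.4], [302.8, 394.7]] c [403.4 383.1] sides [38.7, 197.4, 42.5, 199.0]
   ang axis01-23 5.5 other -86.0
block [[606.1, -372.2], [603.5, -431.4], [506.9, -427.0], [505.7, -366.7]] c [ 555.6 -399.3] sides [59.3, 96.7, 60.3, 100.6]
   ang axis01-23 -2.9 other -90.6
tin [[607.2, 377.4], [645.5, 343.0], [608.8, 302.3], [567.8, 336.5]] c [607.3 339.8] sides [51.4, 54.8, 53.4, 56.8]
   ang axis01-23 47.0 other -40.9
board [[672.8, 171.7], [696.6, -174.1], [597.4, -180.9], [568.5, 163.4]] c [633.8  -5. ] sides [346.6, 99.4, 345.5, 104.6]
   ang axis01-23 4.3 other -85.6
flag [[587.4, -39.0]] c [587.4 -39. ] sides [0.0]
hub [[645.4, -136.8]] c [ 645.4 -136.8] sides [0.0]
knob [[619.6, -171.3]] c [ 619.6 -171.3] sides [0.0]
stopface [[653.7, 6.2], [613.0, 4.8]] c [633.3   5.5] sides [40.7, 40.7]
```

{"op": "step_arm", "data": {
  "commands": [
    [2.4,-2.6,0,1.5],
    [2.4,-2.6,0,1.5],
    [2.4,-2.6,0,1.5],
    [2.4,-2.6,0,1.5],
    [2.4,-2.6,-1,1.5],
    [2.4,-2.6,-1,1.5],
    [2.4,-2.6,-1,1.5],
    [2.4,-2.6,-1,1.5],
    [2.4,-2.6,-1,1.5],
    [2.4,-2.6,-1,1.5]
  ],
  "hand": -1,
  "grip_force": 40
}}

```text
time_s: 1.03
tcp_pos: [473.1, 205.5, 169.4]
eef_rot: [0.258, 3.13, 0.005]
contact_force: [0.3, 1.1, 0.7]
opening: 0.997
```

```bash
python3 - <<'E'
from h import *
p=vision.camera_params("wrist"); im=vision.get_image("wrist")
import pickle; pickle.dump(p,open("p1.pkl","wb"))
crop("wrist",0,0,512,384,1,"w1",im)
c=np.array([471.6,207.7,22]); a=np.radians(-11.2)
for s,t in [(1,1),(1,-1),(-1,-1),(-1,1)]:
    print(proj("wrist",c+[55*s*np.cos(a)-18*t*np.sin(a),55*s*np.sin(a)+18*t*np.cos(a),0],p).round(0))
E
```

```text
[[268. 228.]]
[[234. 227.]]
[[236. 123.]]
[[273. 124.]]
```

View pics/w1.png

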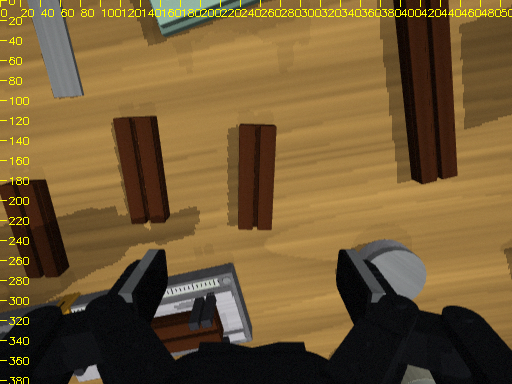

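{"op": "step_arm", "data": {
  "commands": [
    [-0.1,0.3,-3.5,-1],
    [0,0,-3.5,-1],
    [0,0,-3.5,0],
    [0,0,-3,0],
    [0,0,-2.2,0],
    [0,0,-1,0],
    [0,0,0,0]
  ]
}}

```text
time_s: 1.67
tcp_pos: [477.8, 199.0, -6.9]
eef_rot: [0.333, 3.12, 0.001]
contact_force: [-1.4, 0.0, -0.0]
opening: 0.998
```

{"op": "step_arm", "data": {
  "commands": [
    [0,0,0,0],
    [0,0,0,0],
    [0,0,0,0],
    [0,0,0,0],
    [0,0,0,0],
    [0,0,0,0]
  ],
  "hand": 1
}}

```text
time_s: 2.17
tcp_pos: [483.6, 201.6, 2.2]
eef_rot: [0.331, 3.108, 0.01]
contact_force: [1.6, -0.3, -0.3]
opening: 0.411
```

{"op": "step_arm", "data": {
  "commands": [
    [0,0,2,0],
    [0,0,3,0],
    [0,0,3,0],
    [0,0,3,0],
    [0,0,1,0],
    [0,0,0,0],
    [0,0,0,0]
  ]
}}

```text
time_s: 2.75
tcp_pos: [482.2, 201.6, 129.5]
eef_rot: [0.33, 3.107, 0.011]
contact_force: [0.9, 0.2, -1.4]
opening: 0.414
```

```bash
python3 - <<'E'
from h import *
o=monitor.get_obs(); print(o['tcp_pos'],o['eef_rot'],o['dq'].round(3),o['contact_force'])
crop("wrist",0,0,512,384,1,"w2")
crop("top",100,120,330,280,3,"c4")
o=monitor.get_obs(); print(o['tcp_pos'],o['eef_rot'],o['dq'].round(3))
E
```

```text
[482.17414369 201.57943783 129.52482851] [0.33007846 3.10745262 0.01142262] [ 0.001 -0.016  0.011  0.011 -0.    -0.001] [ 0.90837492  0.17196364 -1.35637815]
[481.61418239 201.32295223 128.3931545 ] [0.33029038 3.10915173 0.00992548] [-0.     0.015 -0.016 -0.002  0.     0.001]
```

View pics/w2.png

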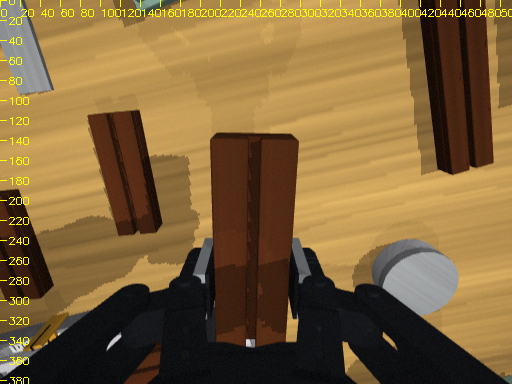

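View pics/c4.png

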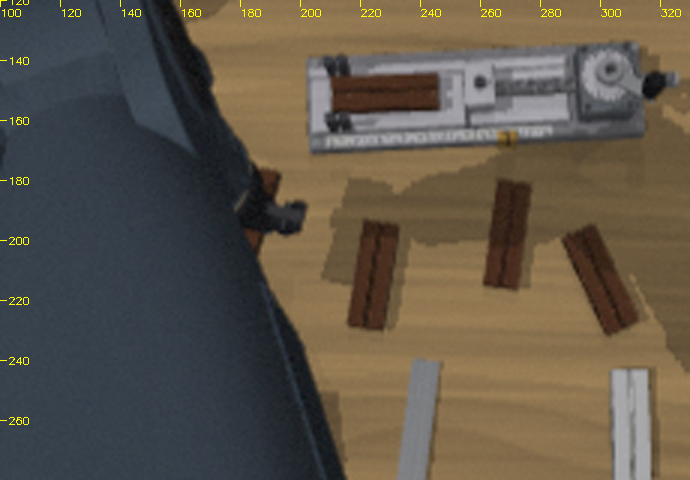

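```bash
cat >> h.py <<'E'
def jaw(o=None):
    o=o or monitor.get_obs(); r=o['eef_rot']; return (2*np.degrees(np.arctan2(r[1],r[0]))-90)%180
def st():
    o=monitor.get_obs(); print("t",round(o['time_s'],2),"tcp",o['tcp_pos'].round(1),"jaw",round(jaw(o),1),"F",o['contact_force'].round(1),"op",round(o['opening'],3)); return o
def endoff(us,v_s,bottom_below_tcp=2):
    "corner pixels of bar's near-end top edge; offset of bar centre from TCP along and across"
    p=vision.camera_params("wrist"); o=monitor.get_obs(); z=o['tcp_pos'][2]-bottom_below_tcp+22
    A=px("wrist",us[0],v_s[0],z,p)[:2]; B=px("wrist",us[1],v_s[1],z,p)[:2]
    e=(A+B)/2; w=B-A; print("end width",np.linalg.norm(w).round(1),"jaw-measured",np.degrees(np.arctan2(w[1],w[0])).round(1))
    r=e-o['tcp_pos'][:2]; n=r/np.linalg.norm(r); print("end",e.round(1),"end-tcp",r.round(1),"len",np.linalg.norm(r).round(1),"centre off (world)",(r-55*np.array([-w[1],w[0]])/np.linalg.norm(w)*np.sign(np.dot(r,[-w[1],w[0]]))).round(1))
E
python3 - <<'E'
from h import *
st()
endoff((211,298),(134,136))
E
```

```text
t 2.85 tcp [481.6 201.3 128.4] jaw 77.9 F [ 0.1 -0.4 -0.7] op 0.413
end width 35.7 jaw-measured 76.6
end [418.9 216. ] end-tcp [-62.8  14.7] len 64.4 centre off (world) [-9.3  1.9]
```

{"op": "step_arm", "data": {
  "commands": [
    [-0.6,-3.9,0,-6],
    [-0.6,-3.9,0,-6],
    [-0.6,-3.9,0,-6],
    [-0.6,-3.9,0,-6],
    [-0.6,-3.9,0,-6],
    [-0.6,-3.9,0,-6],
    [-0.6,-3.9,0,-6],
    [-0.6,-3.9,0,-6],
    [-0.6,-3.9,0,-6],
    [-0.6,-3.9,0,-6],
    [-0.6,-3.9,0,-6],
    [-0.6,-3.9,0,-6]
  ]
}}

```text
time_s: 3.85
tcp_pos: [395.1, -276.6, 112.1]
eef_rot: [-2.149, -2.282, 0.005]
contact_force: [1.7, -0.2, -0.5]
opening: 0.413
```

{"op": "step_arm", "data": {
  "commands": [
    [-0.5,-3,0,-6],
    [-0.5,-2,0,-4],
    [0,-0.5,0,-1],
    [0,0,0,0],
    [0,0,0,0]
  ]
}}

```text
time_s: 4.27
tcp_pos: [379.2, -339.4, 104.7]
eef_rot: [-2.375, -2.031, 0.007]
contact_force: [-0.2, -0.3, -0.8]
opening: 0.409
```

```bash
python3 - <<'E'
from h import *
st()
crop("wrist",0,0,512,384,1,"w3")
E
```

```text
t 4.27 tcp [ 379.2 -339.4  104.7] jaw 171.1 F [-0.2 -0.3 -0.8] op 0.409
```

View pics/w3.png

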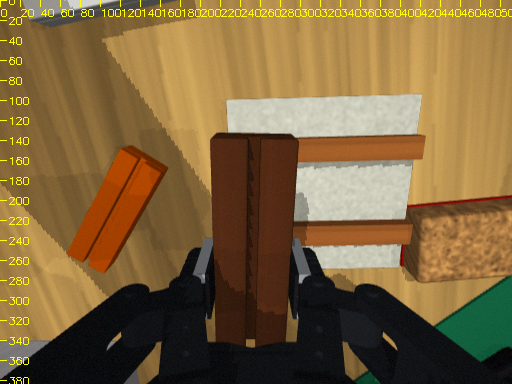

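{"op": "step_arm", "data": {
  "commands": [
    [1.0,-0.3,0,1.6],
    [0.9,-0.4,0,0],
    [0.1,0,0,0],
    [0,0,0,0],
    [0,0,0,0]
  ]
}}

```text
time_s: 4.73
tcp_pos: [403.5, -341.9, 104.5]
eef_rot: [-2.33, -2.08, 0.007]
contact_force: [-0.8, 0.1, -0.7]
opening: 0.406
```

```bash
python3 - <<'E'
from h import *
st()
E
```

```text
t 4.73 tcp [ 403.5 -341.9  104.5] jaw 173.5 F [-0.8  0.1 -0.7] op 0.406
```

Now down, with a small correction.

{"op": "step_arm", "data": {
  "commands": [
    [-0.3,-0.4,-2.5,-0.5],
    [0,0,-2.5,0],
    [0,0,-1.5,0],
    [0,0,-0.5,0],
    [0,0,0,0],
    [0,0,0,0]
  ]
}}

```text
time_s: 5.23
tcp_pos: [402.2, -344.9, 34.3]
eef_rot: [-2.338, -2.077, 0.006]
contact_force: [-0.4, -0.1, -0.1]
opening: 0.413
```

{"op": "step_arm", "data": {
  "commands": [
    [-0.2,0,-0.5,-0.4],
    [-0.1,0,-0.3,0],
    [0,0,-0.2,0],
    [0,0,0,0]
  ]
}}

```text
time_s: 5.57
tcp_pos: [400.4, -345.9, 26.3]
eef_rot: [-2.349, -2.071, 0.005]
contact_force: [0.9, 0.4, -1.0]
opening: 0.412
```

{"op": "step_arm", "data": {
  "commands": [
    [0,0,-0.2,0],
    [0,0,-0.2,0],
    [0,0,0,0]
  ]
}}

```text
time_s: 5.82
tcp_pos: [400.8, -346.4, 22.8]
eef_rot: [-2.351, -2.072, 0.004]
contact_force: [0.4, 0.5, -1.0]
opening: 0.413
```

{"op": "step_arm", "data": {
  "commands": [
    [0,0,0,0],
    [0,0,0,0],
    [0,0,0,0],
    [0,0,0,0]
  ],
  "hand": -0.3
}}

```text
time_s: 6.15
tcp_pos: [401.0, -346.6, 23.1]
eef_rot: [-2.351, -2.072, 0.004]
contact_force: [-0.1, -0.3, -0.7]
opening: 0.656
```

{"op": "step_arm", "data": {
  "commands": [
    [0,0,2,0],
    [0,0,3,0],
    [0,0,3,0],
    [0,0,2,0],
    [0,0,0,0]
  ]
}}

```text
time_s: 6.57
tcp_pos: [399.2, -345.0, 125.6]
eef_rot: [-2.347, -2.069, 0.005]
contact_force: [0.9, -0.9, -0.1]
opening: 0.65
```

```bash
python3 - <<'E'
from h import *
st()
crop("wrist",0,0,512,384,1,"w4")
E
```

```text
t 6.57 tcp [ 399.2 -345.   125.6] jaw 172.8 F [ 0.9 -0.9 -0.1] op 0.65
```

View pics/w4.png

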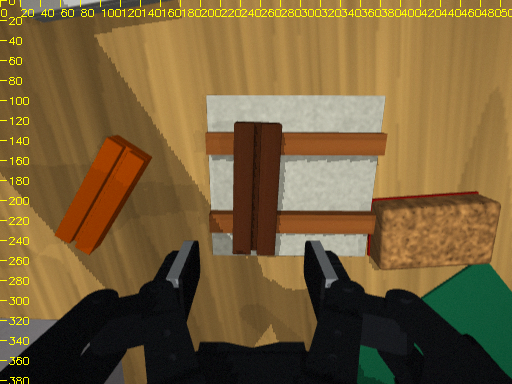

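```bash
cat >> h.py <<'E'
BC=np.array([434.,-341.]); BA=np.radians(-7.3)
def tobase(P):
    d=np.asarray(P)[:2]-BC; return np.array([d[0]*np.cos(BA)+d[1]*np.sin(BA),-d[0]*np.sin(BA)+d[1]*np.cos(BA)])
def rect(cam,pts,z,p=None):
    p=p or vision.camera_params(cam)
    P=np.array([px(cam,u,v,z,p) for u,v in pts])[:,:2]
    print("c",P.mean(0).round(1),"sides",[round(float(np.linalg.norm(P[i]-P[(i+1)%4])),1) for i in range(4)],"ang01",np.degrees(np.arctan2(*(P[1]+P[2]-P[0]-P[3])[::-1])).round(1),"ang03",np.degrees(np.arctan2(*(P[3]+P[2]-P[0]-P[1])[::-1])).round(1)); return P.mean(0)
E
python3 - <<'E'
from h import *
rect("wrist",[(207,96),(385,97),(366,256),(213,254)],10)
c=rect("wrist",[(234,122),(282,122),(275,254),(233,254)],44); print(tobase(c))
E
```

```text
c [ 436.1 -340.7] sides [147.6, 147.5, 149.8, 147.2] ang01 -7.5 ang03 -97.0
c [ 403.4 -336.2] sides [35.5, 109.2, 35.8, 109.4] ang01 -6.9 ang03 -98.5
[-31.00695632   0.90777791]
```

{"op": "step_arm", "data": {
  "commands": [
    [1.9,3.6,0.3,1],
    [1.9,3.6,0.3,1],
    [1.9,3.6,0.3,1],
    [1.9,3.6,0.3,1],
    [1.9,3.6,0.3,1],
    [1.9,3.6,0.3,1],
    [1.9,3.6,0.3,1],
    [1.9,3.6,0.3,1],
    [1.9,3.6,0.3,1],
    [1.9,3.6,0.3,1],
    [1.9,3.5,0,0],
    [1,2,0,0]
  ],
  "hand": -0.6
}}

```text
time_s: 7.62
tcp_pos: [615.7, 81.9, 143.2]
eef_rot: [-2.158, -2.256, 0.019]
contact_force: [0.9, -0.7, 0.0]
opening: 0.8
```

{"op": "step_arm", "data": {
  "commands": [
    [0.2,0.7,0,0],
    [0,0,0,0],
    [0,0,0,0]
  ]
}}

```text
time_s: 7.87
tcp_pos: [617.8, 94.1, 138.7]
eef_rot: [-2.148, -2.261, 0.024]
contact_force: [-0.2, -0.3, -0.2]
opening: 0.801
```

```bash
python3 - <<'E'
from h import *
st()
crop("wrist",0,0,512,384,1,"w5")
E
```

```text
t 7.87 tcp [617.8  94.1 138.7] jaw 2.9 F [-0.2 -0.3 -0.2] op 0.801
```

View pics/w5.png

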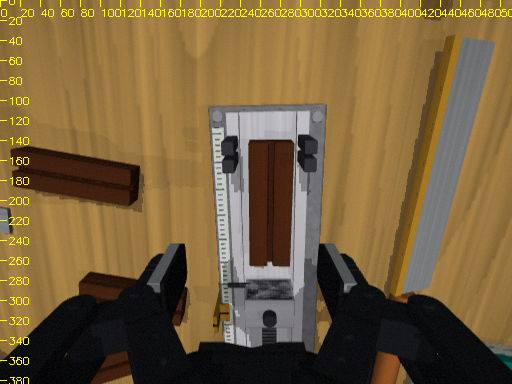

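```bash
python3 - <<'E'
from h import *
rect("wrist",[(248,140),(293,140),(291,265),(250,266)],50)
print(px("wrist",208,107,24),px("wrist",326,104,24))
E
```

```text
c [632.   88.2] sides [35.1, 110.4, 36.6, 111.8] ang01 4.4 ang03 -85.9
[574.60166287 165.17414525  24.        ] [673.2600975  172.74727923  24.        ]
```

{"op": "step_arm", "data": {
  "commands": [
    [1.2,0.1,-2,1],
    [0.1,0,-3,0],
    [0,0,-3,0],
    [0,0,-1,0],
    [0,0,-0.5,0],
    [0,0,0,0]
  ]
}}

```text
time_s: 8.42
tcp_pos: [628.3, 84.8, 43.0]
eef_rot: [-2.141, -2.27, 0.025]
contact_force: [-0.7, 0.0, 1.1]
opening: 0.801
```

{"op": "step_arm", "data": {
  "commands": [
    [0.2,0.7,0,0.4],
    [0,0.2,-0.4,0],
    [0,0,-0.3,0],
    [0,0,0,0]
  ]
}}

```text
time_s: 8.75
tcp_pos: [632.5, 93.5, 40.2]
eef_rot: [-2.137, -2.279, 0.018]
contact_force: [0.2, -0.8, 0.3]
opening: 0.8
```

{"op": "step_arm", "data": {
  "commands": [
    [-0.1,0.1,-0.4,0],
    [0,0,-0.2,0],
    [0,0,0,0]
  ]
}}

```text
time_s: 9.0
tcp_pos: [632.4, 95.3, 35.3]
eef_rot: [-2.137, -2.281, 0.015]
contact_force: [-0.5, -0.1, -0.5]
opening: 0.801
```

{"op": "step_arm", "data": {
  "commands": [
    [0,0,0,0],
    [0,0,0,0],
    [0,0,0,0],
    [0,0,0,0],
    [0,0,0,0]
  ],
  "hand": 1
}}

```text
time_s: 9.42
tcp_pos: [632.5, 95.5, 35.9]
eef_rot: [-2.137, -2.282, 0.014]
contact_force: [0.2, 0.1, -0.8]
opening: 0.412
```

{"op": "step_arm", "data": {
  "commands": [
    [0,0,1,0],
    [0,0,3,0],
    [0,0,3,0],
    [0,0,3,0],
    [0,0,0.5,0],
    [0,0,0,0]
  ]
}}

```text
time_s: 9.92
tcp_pos: [629.9, 94.9, 146.1]
eef_rot: [-2.135, -2.279, 0.02]
contact_force: [1.0, 1.2, -1.7]
opening: 0.407
```

```bash
python3 - <<'E'
from h import *
st()
crop("wrist",0,0,512,384,1,"w6")
E
```

```text
t 9.92 tcp [629.9  94.9 146.1] jaw 3.7 F [ 1.   1.2 -1.7] op 0.407
```

View pics/w6.png

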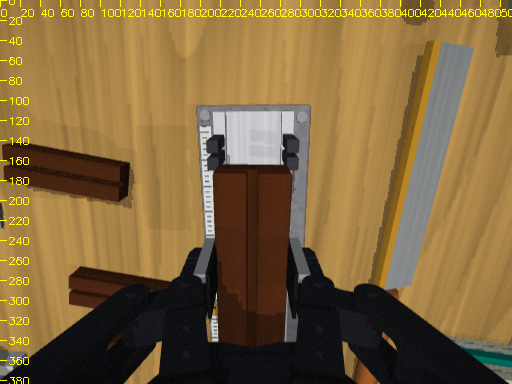

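```bash
python3 - <<'E'
from h import *
endoff((214,292),(166,165),8)
E
```

```text
end width 34.9 jaw-measured 4.8
end [628.4 145.3] end-tcp [-1.7 50.4] len 50.4 centre off (world) [ 3.  -4.4]
```

{"op": "step_arm", "data": {
  "commands": [
    [-2.4,-3,0.4,-1],
    [-2.4,-3.2,0.4,-1],
    [-2.4,-3.2,0.4,-1],
    [-2.4,-3.2,0.4,-1],
    [-2,-3.4,0.3,-1],
    [-1.5,-3.6,0.3,-1],
    [-0.8,-3.8,0.3,-1],
    [-0.5,-3.8,0.2,-1],
    [-0.3,-3.8,0.2,-1],
    [0,-3.8,0,-1],
    [0,-3.8,0,0],
    [0,-2.5,0,0]
  ]
}}

```text
time_s: 10.97
tcp_pos: [466.3, -324.2, 162.8]
eef_rot: [-2.313, -2.076, 0.027]
contact_force: [0.1, 0.0, 0.0]
opening: 0.409
```

{"op": "step_arm", "data": {
  "commands": [
    [0,-0.5,0,0],
    [0,0,0,0],
    [0,0,0,0]
  ]
}}

```text
time_s: 11.22
tcp_pos: [463.8, -334.0, 158.6]
eef_rot: [-2.316, -2.064, 0.03]
contact_force: [0.2, 0.4, -0.8]
opening: 0.41
```

```bash
python3 - <<'E'
from h import *
st()
E
```

```text
t 11.22 tcp [ 463.8 -334.   158.6] jaw 173.4 F [ 0.2  0.4 -0.8] op 0.41
```

{"op": "step_arm", "data": {
  "commands": [
    [0.5,-0.3,-2,-0.5],
    [0,-0.2,-3,0],
    [0,0,-2.5,0],
    [0,0,-1.5,0],
    [0,0,-0.5,0],
    [0,0,0,0]
  ]
}}

```text
time_s: 11.72
tcp_pos: [469.0, -330.0, 59.5]
eef_rot: [-2.316, -2.061, 0.028]
contact_force: [-0.6, 0.1, 0.2]
opening: 0.408
```

{"op": "step_arm", "data": {
  "commands": [
    [0,-0.7,-0.8,0],
    [0,-0.2,-0.8,0],
    [0,0,-0.5,0],
    [0,0,-0.2,0],
    [0,0,0,0],
    [0,0,0,0]
  ]
}}

```text
time_s: 12.22
tcp_pos: [471.1, -338.9, 37.4]
eef_rot: [-2.316, -2.066, 0.027]
contact_force: [-0.6, 0.3, -0.2]
opening: 0.41
```

{"op": "step_arm", "data": {
  "commands": [
    [-0.1,0,-0.4,0],
    [0,0,-0.2,0],
    [0,0,-0.1,0],
    [0,0,0,0]
  ]
}}

```text
time_s: 12.55
tcp_pos: [470.4, -339.5, 30.8]
eef_rot: [-2.318, -2.067, 0.026]
contact_force: [0.1, 0.7, -0.4]
opening: 0.404
```

{"op": "step_arm", "data": {
  "commands": [
    [0,0,-0.1,0],
    [0,0,0,0]
  ]
}}

```text
time_s: 12.72
tcp_pos: [470.5, -339.5, 30.2]
eef_rot: [-2.318, -2.067, 0.026]
contact_force: [-0.2, 0.4, 1.3]
opening: 0.408
```

{"op": "step_arm", "data": {
  "commands": [
    [0,0,0,0],
    [0,0,0,0],
    [0,0,0,0],
    [0,0,0,0]
  ],
  "hand": -0.25
}}

```text
time_s: 13.05
tcp_pos: [470.8, -339.7, 30.5]
eef_rot: [-2.319, -2.068, 0.026]
contact_force: [-0.5, -0.9, -0.8]
opening: 0.627
```

{"op": "step_arm", "data": {
  "commands": [
    [0,0,2,0],
    [0,0,3,0],
    [0,0,3,0],
    [0,0,2,0],
    [0,0,0,0]
  ]
}}

```text
time_s: 13.47
tcp_pos: [468.7, -338.2, 132.3]
eef_rot: [-2.315, -2.064, 0.028]
contact_force: [0.7, -0.2, -0.4]
opening: 0.626
```

```bash
python3 - <<'E'
from h import *
st()
crop("wrist",0,0,512,384,1,"w7")
E
```

```text
t 13.47 tcp [ 468.7 -338.2  132.3] jaw 173.5 F [ 0.7 -0.2 -0.4] op 0.626
```

View pics/w7.png

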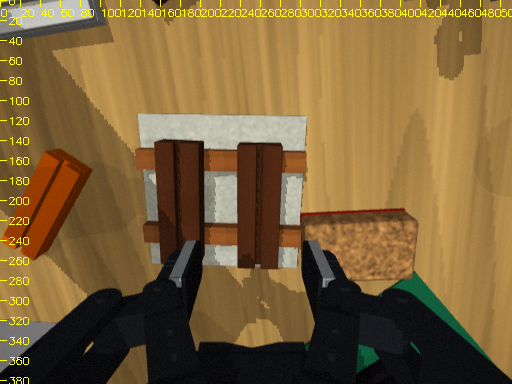

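```bash
python3 - <<'E'
from h import *
rect("wrist",[(138,114),(306,116),(299,268),(152,265)],10)
c=rect("wrist",[(239,143),(282,143),(279,268),(240,267)],44); print(tobase(c))
E
```

```text
c [ 436.5 -341.3] sides [147.6, 148.7, 151.1, 150.6] ang01 -6.7 ang03 -96.8
c [ 471.7 -345.2] sides [33.5, 109.8, 34.6, 109.5] ang01 -6.4 ang03 -96.4
[37.96623028  0.60599932]
```

{"op": "step_arm", "data": {
  "commands": [
    [-0.3,2.5,0,-7],
    [-0.3,2.5,0,-7],
    [-0.3,2.5,0,-7],
    [-0.3,2.5,0,-7],
    [-0.3,2.5,0,-7],
    [-0.3,2.5,0,-7],
    [-0.3,2.5,0,-7],
    [-0.2,1.5,0,-7],
    [0,0.5,0,0],
    [0,0,0,0],
    [0,0,0,0]
  ],
  "hand": -0.8
}}

```text
time_s: 14.43
tcp_pos: [438.8, -134.7, 120.5]
eef_rot: [-3.007, -0.708, 0.008]
contact_force: [-0.5, -0.6, 0.1]
opening: 0.898
```

```bash
python3 - <<'E'
from h import *
st()
crop("wrist",0,0,512,384,1,"w8")
E
```

```text
t 14.43 tcp [ 438.8 -134.7  120.5] jaw 116.5 F [-0.5 -0.6  0.1] op 0.898
```

View pics/w8.png

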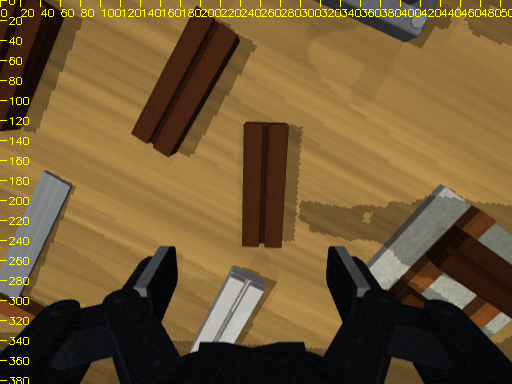

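```bash
python3 - <<'E'
from h import *
rect("wrist",[(244,122),(288,122),(282,247),(242,246)],22)
E
```

```text
c [ 448.8 -136.6] sides [35.1, 110.5, 36.5, 110.4] ang01 -63.4 ang03 -154.5
```

{"op": "step_arm", "data": {
  "commands": [
    [0.9,-0.2,-2.5,0],
    [0,0,-3,0],
    [0,0,-2.5,0],
    [0,0,-1,0],
    [0,0,0,0],
    [0,0,0,0]
  ]
}}

```text
time_s: 14.98
tcp_pos: [451.4, -143.6, 26.9]
eef_rot: [-3.007, -0.724, 0.003]
contact_force: [0.7, 0.5, -0.2]
opening: 0.901
```

{"op": "step_arm", "data": {
  "commands": [
    [-0.2,0.6,-0.6,0],
    [0,0.1,-0.8,0],
    [0,0,-0.5,0],
    [0,0,-0.2,0],
    [0,0,0,0]
  ]
}}

```text
time_s: 15.4
tcp_pos: [451.2, -137.8, 6.1]
eef_rot: [-3.009, -0.727, -0.002]
contact_force: [-0.2, -0.9, -0.0]
opening: 0.899
```

{"op": "step_arm", "data": {
  "commands": [
    [-0.2,0.1,-0.3,0],
    [0,0,-0.1,0],
    [0,0,0,0]
  ]
}}

```text
time_s: 15.65
tcp_pos: [449.6, -136.7, 2.4]
eef_rot: [-3.009, -0.728, -0.004]
contact_force: [1.1, -0.6, -0.6]
opening: 0.902
```

{"op": "step_arm", "data": {
  "commands": [
    [0,0,0,0],
    [0,0,0,0],
    [0,0,0,0],
    [0,0,0,0],
    [0,0,0,0],
    [0,0,0,0]
  ],
  "hand": 1
}}

```text
time_s: 16.15
tcp_pos: [450.0, -136.8, 3.4]
eef_rot: [-3.01, -0.728, -0.006]
contact_force: [-0.9, 0.4, -1.3]
opening: 0.415
```

{"op": "step_arm", "data": {
  "commands": [
    [0,0,1,0],
    [0,0,3,0],
    [0,0,3,0],
    [0,0,3,0],
    [0,0,1,0],
    [0,0,0,0]
  ]
}}

```text
time_s: 16.65
tcp_pos: [447.5, -136.1, 116.4]
eef_rot: [-3.007, -0.727, 0.001]
contact_force: [1.0, 0.1, -1.1]
opening: 0.417
```

```bash
python3 - <<'E'
from h import *
st()
crop("wrist",0,0,512,384,1,"w9")
E
```

```text
t 16.65 tcp [ 447.5 -136.1  116.4] jaw 117.2 F [ 1.   0.1 -1.1] op 0.417
```

View pics/w9.png

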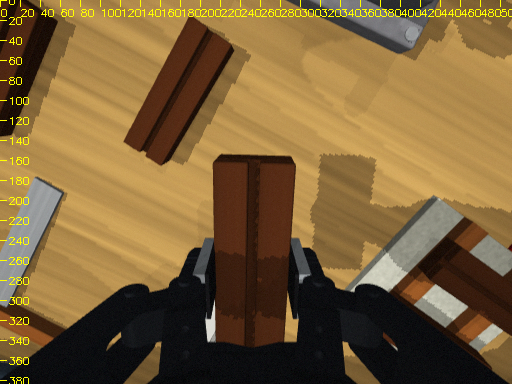

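{"op": "step_arm", "data": {
  "commands": [
    [-0.1,-2.8,0.3,-4.3],
    [-0.1,-2.8,0.3,-4.3],
    [-0.1,-2.8,0.3,-4.3],
    [-0.1,-2.8,0.3,-4.3],
    [-0.1,-2.8,0.3,-4.3],
    [-0.1,-2.8,0.3,-4.3],
    [-0.1,-2.8,0.3,-4.3],
    [-0.1,-2.2,0,-4.3],
    [0,-1,0,0],
    [0,0,0,0],
    [0,0,0,0]
  ]
}}

```text
time_s: 17.62
tcp_pos: [432.8, -370.3, 121.8]
eef_rot: [-3.075, 0.229, -0.002]
contact_force: [-0.6, 0.4, -1.3]
opening: 0.416
```

```bash
python3 - <<'E'
from h import *
st()
crop("wrist",0,0,512,384,1,"w10")
E
```

```text
t 17.62 tcp [ 432.8 -370.3  121.8] jaw 81.5 F [-0.6  0.4 -1.3] op 0.416
```

View pics/w10.png

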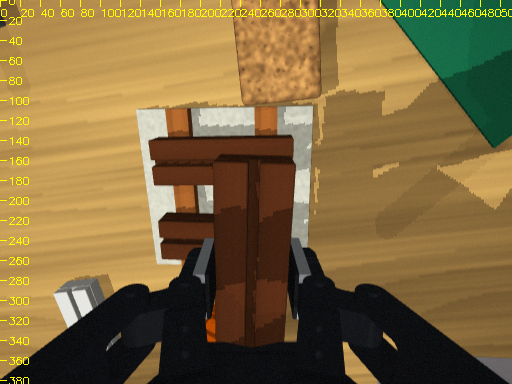

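{"op": "step_arm", "data": {
  "commands": [
    [-0.1,-0.2,-2.3,1],
    [0,0,-2.3,0],
    [0,0,-1,0],
    [0,0,0,0],
    [0,0,0,0]
  ]
}}

```text
time_s: 18.08
tcp_pos: [432.4, -365.0, 63.5]
eef_rot: [-3.076, 0.181, 0.001]
contact_force: [0.1, -0.6, -1.1]
opening: 0.409
```

{"op": "step_arm", "data": {
  "commands": [
    [-0.1,-0.7,-0.4,0],
    [0,-0.2,-0.5,0],
    [0,0,-0.3,0],
    [0,0,0,0],
    [0,0,0,0]
  ]
}}

```text
time_s: 18.5
tcp_pos: [433.0, -374.0, 53.1]
eef_rot: [-3.079, 0.174, -0.003]
contact_force: [0.2, -0.1, -1.3]
opening: 0.417
```

{"op": "step_arm", "data": {
  "commands": [
    [-0.1,-0.1,-0.3,0],
    [0,0,-0.2,0],
    [0,0,0,0],
    [0,0,0,0]
  ]
}}

```text
time_s: 18.83
tcp_pos: [432.1, -375.6, 48.3]
eef_rot: [-3.079, 0.175, -0.005]
contact_force: [1.0, 1.1, -0.4]
opening: 0.411
```

{"op": "step_arm", "data": {
  "commands": [
    [0,0,-0.1,0],
    [0,0,0,0]
  ]
}}

```text
time_s: 19.0
tcp_pos: [432.2, -375.8, 47.6]
eef_rot: [-3.08, 0.175, -0.006]
contact_force: [-0.4, 0.9, 0.8]
opening: 0.417
```

{"op": "step_arm", "data": {
  "commands": [
    [0,0,0,0],
    [0,0,0,0],
    [0,0,0,0],
    [0,0,0,0]
  ],
  "hand": -0.25
}}

```text
time_s: 19.33
tcp_pos: [432.4, -375.9, 47.9]
eef_rot: [-3.08, 0.175, -0.006]
contact_force: [-0.2, 0.0, 0.1]
opening: 0.621
```

{"op": "step_arm", "data": {
  "commands": [
    [0,0,1.5,0],
    [0,0,2,0],
    [0,0,3,0],
    [0,0,2,0],
    [0,0,0,0]
  ]
}}

```text
time_s: 19.75
tcp_pos: [430.8, -374.2, 134.2]
eef_rot: [-3.076, 0.175, -0.0]
contact_force: [0.3, 0.4, -0.7]
opening: 0.625
```

```bash
python3 - <<'E'
from h import *
st()
crop("wrist",0,0,512,384,1,"w11")
E
```

```text
t 19.75 tcp [ 430.8 -374.2  134.2] jaw 83.5 F [ 0.3  0.4 -0.7] op 0.625
```

View pics/w11.png

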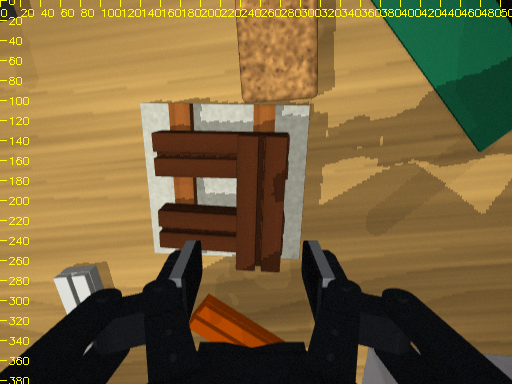

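{"op": "step_arm", "data": {
  "commands": [
    [0.8,3.6,0,0],
    [0.8,3.6,0,0],
    [0.8,3.6,0,0],
    [0.8,3.6,0,0],
    [0.8,3.6,0,0],
    [0.8,3.6,0,0],
    [0.8,3.6,0,0],
    [0.8,3.6,0,0],
    [0.4,2.5,0,0],
    [0,0.5,0,0],
    [0,0,0,0],
    [0,0,0,0]
  ],
  "hand": -0.8
}}

```text
time_s: 20.8
tcp_pos: [493.7, -42.2, 120.3]
eef_rot: [-3.074, 0.181, 0.018]
contact_force: [-0.4, -0.3, 0.7]
opening: 0.901
```

```bash
python3 - <<'E'
from h import *
st()
crop("wrist",0,0,512,384,1,"w12")
E
```

```text
t 20.8 tcp [493.7 -42.2 120.3] jaw 83.3 F [-0.4 -0.3  0.7] op 0.901
```

View pics/w12.png

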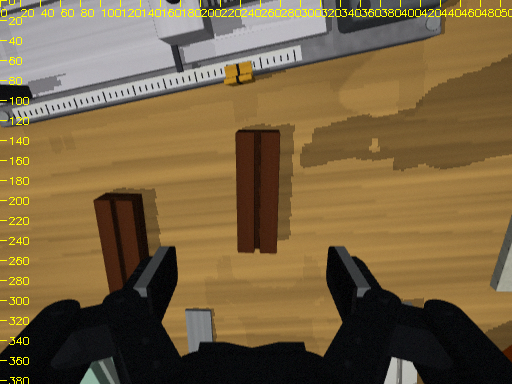

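```bash
python3 - <<'E'
from h import *
rect("wrist",[(237,130),(280,130),(277,254),(237,252)],22)
E
```

```text
c [492.9 -41.9] sides [34.5, 112.1, 37.0, 111.1] ang01 -97.2 ang03 173.0
```

{"op": "step_arm", "data": {
  "commands": [
    [0,0,-2.5,0],
    [0,0,-3,0],
    [0,0,-2.5,0],
    [0,0,-1,0],
    [0,0,0,0],
    [0,0,0,0]
  ]
}}

```text
time_s: 21.35
tcp_pos: [493.3, -50.8, 26.8]
eef_rot: [-3.075, 0.197, 0.014]
contact_force: [-0.2, 0.3, 0.9]
opening: 0.899
```

{"op": "step_arm", "data": {
  "commands": [
    [0,0.7,-0.6,0],
    [0,0.2,-0.8,0],
    [0,0,-0.5,0],
    [0,0,-0.2,0],
    [0,0,0,0]
  ]
}}

```text
time_s: 21.77
tcp_pos: [494.9, -45.1, 6.3]
eef_rot: [-3.074, 0.198, 0.007]
contact_force: [0.6, 0.9, -0.3]
opening: 0.9
```

{"op": "step_arm", "data": {
  "commands": [
    [0,0.1,-0.3,0],
    [0,0,-0.1,0],
    [0,0,0,0]
  ]
}}

```text
time_s: 22.02
tcp_pos: [495.3, -44.4, 2.5]
eef_rot: [-3.073, 0.196, 0.005]
contact_force: [0.1, -0.2, 0.9]
opening: 0.896
```

{"op": "step_arm", "data": {
  "commands": [
    [0,0,0,0],
    [0,0,0,0],
    [0,0,0,0],
    [0,0,0,0],
    [0,0,0,0],
    [0,0,0,0]
  ],
  "hand": 1
}}

```text
time_s: 22.52
tcp_pos: [495.8, -44.2, 3.6]
eef_rot: [-3.073, 0.195, 0.003]
contact_force: [-0.2, -0.6, -0.3]
opening: 0.415
```

{"op": "step_arm", "data": {
  "commands": [
    [0,0,1,0],
    [0,0,3,0],
    [0,0,3,0],
    [0,0,3,0],
    [0,0,1,0],
    [0,0,0,0]
  ]
}}

```text
time_s: 23.02
tcp_pos: [493.0, -44.1, 116.4]
eef_rot: [-3.073, 0.196, 0.012]
contact_force: [0.2, 0.0, -1.3]
opening: 0.412
```

```bash
python3 - <<'E'
from h import *
st()
crop("wrist",0,0,512,384,1,"w13")
E
```

```text
t 23.02 tcp [493.  -44.1 116.4] jaw 82.7 F [ 0.2  0.  -1.3] op 0.412
```

View pics/w13.png

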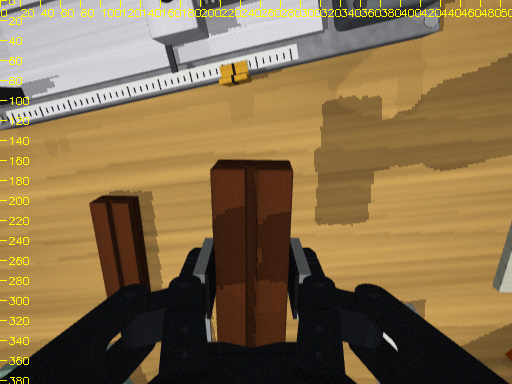

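{"op": "step_arm", "data": {
  "commands": [
    [-0.5,-2.9,0.3,0],
    [-0.5,-2.9,0.3,0],
    [-0.5,-2.9,0.3,0],
    [-0.5,-2.9,0.3,0],
    [-0.5,-2.9,0.3,0],
    [-0.5,-2.9,0.3,0],
    [-0.5,-2.9,0.3,0],
    [-0.5,-2.9,0,0],
    [0,-1,0,0],
    [0,0,0,0],
    [0,0,0,0]
  ]
}}

```text
time_s: 23.98
tcp_pos: [444.7, -293.2, 122.5]
eef_rot: [-3.066, 0.19, 0.035]
contact_force: [-0.5, -0.1, -0.9]
opening: 0.42
```

```bash
python3 - <<'E'
from h import *
st()
E
```

```text
t 23.98 tcp [ 444.7 -293.2  122.5] jaw 82.9 F [-0.5 -0.1 -0.9] op 0.42
```

{"op": "step_arm", "data": {
  "commands": [
    [-0.2,-1.4,-2.3,0],
    [0,-0.5,-2.3,0],
    [0,0,-1,0],
    [0,0,0,0],
    [0,0,0,0]
  ]
}}

```text
time_s: 24.4
tcp_pos: [442.8, -306.1, 62.2]
eef_rot: [-3.063, 0.183, 0.04]
contact_force: [-0.6, 0.7, 0.3]
opening: 0.417
```

{"op": "step_arm", "data": {
  "commands": [
    [0,-0.1,-0.4,0],
    [0,0,-0.5,0],
    [0,0,-0.2,0],
    [0,0,0,0],
    [0,0,0,0]
  ]
}}

```text
time_s: 24.82
tcp_pos: [444.5, -304.8, 52.2]
eef_rot: [-3.064, 0.177, 0.037]
contact_force: [0.2, 0.4, -0.2]
opening: 0.416
```

{"op": "step_arm", "data": {
  "commands": [
    [-0.1,-0.2,-0.2,0],
    [0,-0.1,-0.2,0],
    [0,0,0,0],
    [0,0,0,0]
  ]
}}

```text
time_s: 25.15
tcp_pos: [443.9, -308.6, 48.8]
eef_rot: [-3.065, 0.177, 0.034]
contact_force: [0.1, -1.1, -0.1]
opening: 0.413
```

{"op": "step_arm", "data": {
  "commands": [
    [0,0,-0.1,0],
    [0,0,0,0]
  ]
}}

```text
time_s: 25.32
tcp_pos: [443.9, -308.8, 48.0]
eef_rot: [-3.065, 0.178, 0.034]
contact_force: [-0.3, 0.8, 0.7]
opening: 0.412
```

{"op": "step_arm", "data": {
  "commands": [
    [0,0,0,0],
    [0,0,0,0],
    [0,0,0,0],
    [0,0,0,0]
  ],
  "hand": -0.2
}}

```text
time_s: 25.65
tcp_pos: [444.0, -309.0, 48.2]
eef_rot: [-3.066, 0.178, 0.033]
contact_force: [-0.9, 0.1, 0.5]
opening: 0.601
```

{"op": "step_arm", "data": {
  "commands": [
    [0,0,1.5,0],
    [0,0,2,0],
    [0,0,3,0],
    [0,0,2,0],
    [0,0,0,0]
  ]
}}

```text
time_s: 26.07
tcp_pos: [442.3, -307.7, 134.7]
eef_rot: [-3.063, 0.178, 0.04]
contact_force: [0.4, 0.0, -0.6]
opening: 0.6
```

```bash
python3 - <<'E'
from h import *
st()
crop("wrist",0,0,512,384,1,"w14")
E
```

```text
t 26.07 tcp [ 442.3 -307.7  134.7] jaw 83.3 F [ 0.4  0.  -0.6] op 0.6
```

View pics/w14.png

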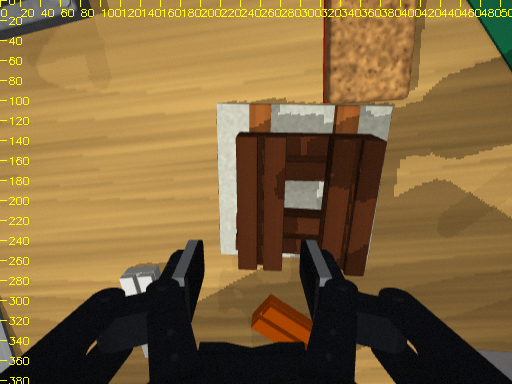

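```bash
python3 - <<'E'
from h import *
rect("wrist",[(217,104),(392,105),(374,254),(220,254)],10)
print(tobase(rect("wrist",[(237,134),(285,134),(281,270),(239,269)],66)))
print(tobase(rect("wrist",[(336,133),(386,139),(364,275),(322,271)],66)))
E
```

```text
c [ 437.5 -342.6] sides [147.3, 141.7, 154.9, 148.7] ang01 -95.4 ang03 173.7
c [ 441.4 -309.5] sides [33.5, 110.1, 34.6, 110.5] ang01 -95.8 ang03 173.6
[ 3.29368657 32.22563505]
c [ 433.2 -376.7] sides [34.0, 108.9, 33.6, 110.5] ang01 -101.6 ang03 172.9
[  3.72324952 -35.54580459]
```

{"op": "step_arm", "data": {
  "commands": [
    [0.2,3.8,0,0],
    [0.2,3.8,0,0],
    [0.2,3.8,0,0],
    [0.1,3.8,0,0],
    [0.1,3.8,0,0],
    [0,3.8,0,0],
    [0,3.8,0,0],
    [0,3.8,0,0],
    [0,3.8,0,0],
    [0,3.2,0,0],
    [0,1,0,0],
    [0,0,0,0]
  ],
  "hand": -0.8
}}

```text
time_s: 27.12
tcp_pos: [437.8, 26.4, 121.6]
eef_rot: [-3.012, 0.046, 0.059]
contact_force: [1.5, -0.9, 0.5]
opening: 0.901
```

{"op": "step_arm", "data": {
  "commands": [
    [0,0,0,0]
  ]
}}

```text
time_s: 27.2
tcp_pos: [437.5, 26.2, 121.0]
eef_rot: [-3.013, 0.047, 0.061]
contact_force: [0.4, 0.4, -0.6]
opening: 0.901
```

```bash
python3 - <<'E'
from h import *
st()
crop("wrist",0,0,512,384,1,"w15")
E
```

```text
t 27.2 tcp [437.5  26.2 121. ] jaw 88.2 F [ 0.4  0.4 -0.6] op 0.901
```

View pics/w15.png

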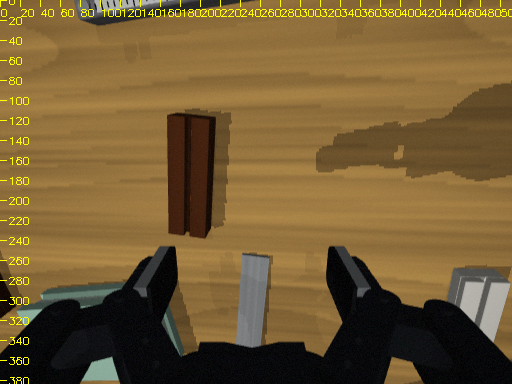

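```bash
python3 - <<'E'
from h import *
print(monitor.get_obs()['joint_positions'].round(3))
E
```

```text
[-0.03   0.191 -0.381  1.041  0.127  3.141]
```

{"op": "step_arm", "data": {
  "commands": [
    [0,0,0,7],
    [0.1,0.7,0,7],
    [0.1,0.7,0,7],
    [0.1,0.7,0,7],
    [0.1,0.7,0,7],
    [0.1,0.7,0,7],
    [0.1,0.7,0,7],
    [0.1,0.7,0,7],
    [0.1,0.7,0,7],
    [0.1,0.7,0,7],
    [0,0,0,7],
    [0,0,0,7]
  ]
}}

```text
time_s: 28.25
tcp_pos: [450.0, 79.0, 118.5]
eef_rot: [-2.288, -2.056, 0.182]
contact_force: [-0.6, 0.3, -0.2]
opening: 0.903
```

{"op": "step_arm", "data": {
  "commands": [
    [0,0,0,7],
    [0,0,0,7],
    [0,0,0,7],
    [0,0,0,7],
    [0,0,0,7],
    [0,0,0,7],
    [0,0,0,7],
    [0,0,0,7],
    [0,0,0,7],
    [0,0,0,7],
    [0,0,0,0],
    [0,0,0,0]
  ]
}}

```text
time_s: 29.25
tcp_pos: [454.1, 67.6, 116.1]
eef_rot: [0.662, 3.04, -0.214]
contact_force: [0.0, -0.2, 0.2]
opening: 0.904
```

```bash
python3 - <<'E'
from h import *
o=st(); print(o['eef_rot'],o['joint_positions'].round(2))
crop("wrist",0,0,512,384,1,"w16")
E
```

```text
t 29.25 tcp [454.1  67.6 116.1] jaw 65.4 F [ 0.  -0.2  0.2] op 0.904
[ 0.66185319  3.03957022 -0.21400294] [ 0.24  0.23 -0.35  1.04 -0.13  0.67]
```

View pics/w16.png

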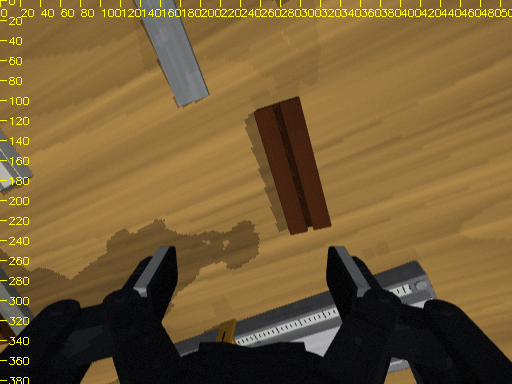

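{"op": "step_arm", "data": {
  "commands": [
    [0,0,0.5,7.1],
    [0,0,0.5,7.1],
    [0,0,0.5,7.1],
    [0,0,0.5,7.1],
    [0,0,0.5,7.1],
    [0,0,0,7.1],
    [0,0,0,7.1],
    [0,0,0,7.1],
    [0,0,0,7.1],
    [0,0,0,7.1],
    [0,0,0,7.1],
    [0,0,0,7.1]
  ]
}}

```text
time_s: 30.3
tcp_pos: [457.4, 64.0, 141.6]
eef_rot: [-1.534, 2.609, -0.129]
contact_force: [-0.6, -0.5, -0.4]
opening: 0.898
```

{"op": "step_arm", "data": {
  "commands": [
    [0,0,0,7.1],
    [0,0,0,7.1],
    [0,0,0,7.1],
    [0,0,0,7.1],
    [0,0,0,7.1],
    [0,0,0,7.1],
    [0,0,0,7.1],
    [0,0,0,7.1],
    [0,0,0,7.1],
    [0,0,0,7.1],
    [0,0,0,7.1],
    [0,0,0,7.1]
  ]
}}

```text
time_s: 31.3
tcp_pos: [459.3, 58.9, 141.6]
eef_rot: [-2.879, 0.858, 0.034]
contact_force: [0.4, -0.5, 0.4]
opening: 0.902
```

```bash
cat >> h.py <<'E'
from scipy.spatial.transform import Rotation as Ro
def tilt():
    o=monitor.get_obs(); R=Ro.from_rotvec(o['eef_rot']).as_matrix(); g=R.T@[0,0,-1]
    y=R[:,1]; print("tool-frame tilt x,y (rad)",g[:2].round(3),"yaw jaw",np.degrees(np.arctan2(y[1],y[0])).round(1),"q",o['joint_positions'].round(3),"tcp",o['tcp_pos'].round(1))
E
python3 - <<'E'
from h import *
tilt()
E
```

```text
tool-frame tilt x,y (rad) [0.061 0.125] yaw jaw -123.4 q [ 0.037  0.167 -0.354  1.027  0.138 -2.524] tcp [459.3  58.9 141.6]
```

{"op": "step_arm", "data": {
  "commands": [
    [0,0,0,7.1],
    [0,0,0,7.1],
    [0,0,0,7.1],
    [0,0,0,7.1],
    [0,0,0,5],
    [0,0,0,3],
    [0,0,0,3]
  ]
}}

```text
time_s: 31.88
tcp_pos: [460.6, 74.0, 140.6]
eef_rot: [-3.034, -0.124, 0.111]
contact_force: [-0.6, 0.1, -0.7]
opening: 0.899
```

```bash
python3 - <<'E'
from h import *
tilt()
E
```

```text
tool-frame tilt x,y (rad) [0.068 0.105] yaw jaw -85.5 q [ 0.09   0.239 -0.26   1.14   0.106 -3.138] tcp [460.6  74.  140.6]
```

{"op": "step_arm", "data": {
  "commands": [
    [0,0,0,4],
    [0,0,0,4],
    [0,0,0,4]
  ]
}}

```text
time_s: 32.13
tcp_pos: [453.8, 120.8, 140.0]
eef_rot: [-3.071, -0.331, 0.119]
contact_force: [-0.3, 0.7, -0.7]
opening: 0.896
```

```bash
python3 - <<'E'
from h import *
tilt()
E
```

```text
tool-frame tilt x,y (rad) [0.071 0.059] yaw jaw -77.8 q [ 0.222  0.248 -0.247  1.147  0.059 -3.137] tcp [453.8 120.8 140. ]
```

{"op": "step_arm", "data": {
  "commands": [
    [0,-0.5,0,4],
    [0,-0.5,0,4],
    [0,-0.5,0,3]
  ]
}}

```text
time_s: 32.38
tcp_pos: [439.8, 156.5, 139.5]
eef_rot: [3.094, 0.516, -0.116]
contact_force: [-0.2, -0.6, -0.7]
opening: 0.901
```

```bash
python3 - <<'E'
from h import *
tilt()
E
```

```text
tool-frame tilt x,y (rad) [0.073 0.009] yaw jaw -71.1 q [ 0.336  0.245 -0.25   1.148  0.01  -3.137] tcp [439.8 156.5 139.5]
```

{"op": "step_arm", "data": {
  "commands": [
    [0.2,-1.2,-0.4,-5],
    [0.2,-1.2,-0.4,-5],
    [0.2,-1.2,-0.4,-5],
    [0.2,-1.2,-0.4,-5],
    [0.2,-1.2,-0.4,-4],
    [0,0,0,0],
    [0,0,0,0]
  ]
}}

```text
time_s: 32.97
tcp_pos: [451.3, 96.4, 118.2]
eef_rot: [-3.122, 0.2, 0.118]
contact_force: [0.7, 0.5, -0.3]
opening: 0.899
```

```bash
python3 - <<'E'
from h import *
tilt()
crop("wrist",0,0,512,384,1,"w17")
E
```

```text
tool-frame tilt x,y (rad) [0.076 0.006] yaw jaw -97.3 q [ 0.191  0.251 -0.302  1.087  0.03  -2.824] tcp [451.3  96.4 118.2]
```

View pics/w17.png

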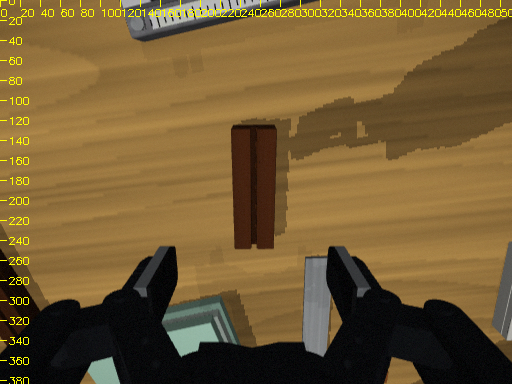

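```bash
python3 - <<'E'
from h import *
rect("wrist",[(232,126),(276,126),(274,248),(235,248)],22)
print(px("wrist",316,257,3))
E
```

```text
c [448.5  95. ] sides [34.4, 111.0, 36.0, 111.1] ang01 -97.1 ang03 173.2
[363.31531433  42.55523463   3.        ]
```

{"op": "step_arm", "data": {
  "commands": [
    [-0.2,0.2,-2.5,0.4],
    [0,0.2,-3,0],
    [0,0.2,-2.5,0],
    [0,0,-1,0],
    [0,0,0,0],
    [0,0,0,0]
  ]
}}

```text
time_s: 33.52
tcp_pos: [451.7, 105.5, 27.2]
eef_rot: [-3.122, 0.182, 0.11]
contact_force: [-0.4, -0.1, 0.6]
opening: 0.902
```

{"op": "step_arm", "data": {
  "commands": [
    [-0.2,-0.8,-0.6,0],
    [-0.1,-0.2,-0.8,0],
    [0,0,-0.5,0],
    [0,0,-0.2,0],
    [0,0,0,0]
  ]
}}

```text
time_s: 33.93
tcp_pos: [450.6, 95.3, 7.1]
eef_rot: [-3.121, 0.181, 0.103]
contact_force: [-1.0, 0.7, 0.6]
opening: 0.896
```

{"op": "step_arm", "data": {
  "commands": [
    [-0.2,0,-0.3,0],
    [0,0,-0.1,0],
    [0,0,0,0]
  ]
}}

```text
time_s: 34.18
tcp_pos: [448.8, 95.3, 3.2]
eef_rot: [-3.121, 0.181, 0.101]
contact_force: [-0.2, 0.1, -0.7]
opening: 0.899
```

{"op": "step_arm", "data": {
  "commands": [
    [0,0,0,0],
    [0,0,0,0],
    [0,0,0,0],
    [0,0,0,0],
    [0,0,0,0],
    [0,0,0,0]
  ],
  "hand": 1
}}

```text
time_s: 34.68
tcp_pos: [449.3, 95.6, 4.0]
eef_rot: [-3.121, 0.181, 0.099]
contact_force: [0.2, 0.1, -0.9]
opening: 0.408
```

{"op": "step_arm", "data": {
  "commands": [
    [0,0,1,0],
    [0,0,3,0],
    [0,0,3,0],
    [0,0,3,0],
    [0,0,2,0],
    [0,0,0,0]
  ]
}}

```text
time_s: 35.18
tcp_pos: [446.3, 95.0, 127.2]
eef_rot: [-3.122, 0.181, 0.109]
contact_force: [0.9, -0.1, -0.1]
opening: 0.409
```

```bash
python3 - <<'E'
from h import *
tilt()
crop("wrist",0,0,512,384,1,"w18")
E
```

```text
tool-frame tilt x,y (rad) [0.07  0.008] yaw jaw -96.6 q [ 0.19   0.231 -0.304  1.1    0.029 -2.837] tcp [446.3  95.  127.2]
```

View pics/w18.png

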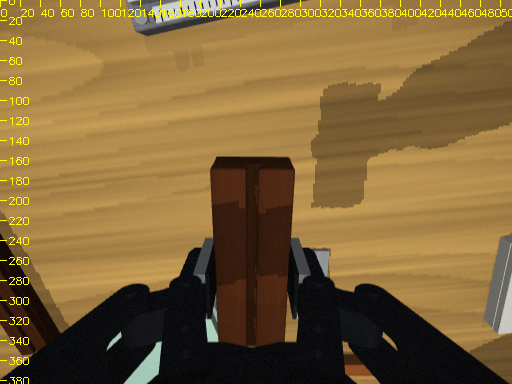

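{"op": "step_arm", "data": {
  "commands": [
    [-0.2,-3.5,0.5,-7],
    [-0.2,-3.5,0.5,-7],
    [-0.2,-3.5,0.5,-7],
    [-0.2,-3.5,0.5,-7],
    [-0.2,-3.5,0.5,-7],
    [-0.2,-3.5,0.5,-7],
    [-0.2,-3.5,0.5,-7],
    [-0.2,-3.5,0.5,-7],
    [-0.2,-3.5,0.3,-7],
    [-0.2,-3.5,0.3,-7],
    [-0.2,-3.5,0.3,-7],
    [-0.2,-2.5,0,-6]
  ]
}}

```text
time_s: 36.23
tcp_pos: [413.6, -326.2, 162.3]
eef_rot: [-2.151, 2.205, 0.087]
contact_force: [1.1, -0.4, -0.2]
opening: 0.411
```

{"op": "step_arm", "data": {
  "commands": [
    [0,-0.5,0,-3],
    [0,0,0,0],
    [0,0,0,0]
  ]
}}

```text
time_s: 36.48
tcp_pos: [411.1, -336.7, 157.3]
eef_rot: [-2.075, 2.276, 0.09]
contact_force: [-0.2, -0.3, -0.1]
opening: 0.41
```

```bash
python3 - <<'E'
from h import *
st();tilt()
E
```

```text
t 36.48 tcp [ 411.1 -336.7  157.3] jaw 174.7 F [-0.2 -0.3 -0.1] op 0.41
tool-frame tilt x,y (rad) [ 0.084 -0.003] yaw jaw 174.7 q [-0.724  0.322 -0.091  1.209  0.066 -2.205] tcp [ 411.1 -336.7  157.3]
```

{"op": "step_arm", "data": {
  "commands": [
    [-0.9,0,-1.8,-2],
    [0,0,-2,0],
    [0,0,-1.8,0],
    [0,0,-1,0],
    [0,0,-0.2,0],
    [0,0,0,0]
  ]
}}

```text
time_s: 36.98
tcp_pos: [401.1, -329.7, 83.2]
eef_rot: [-2.053, 2.294, 0.098]
contact_force: [-0.9, 0.2, -0.2]
opening: 0.409
```

{"op": "step_arm", "data": {
  "commands": [
    [0,-0.6,-0.3,-1],
    [0,-0.1,-0.4,0],
    [0,0,-0.2,0],
    [0,0,0,0],
    [0,0,0,0]
  ]
}}

```text
time_s: 37.4
tcp_pos: [402.5, -336.6, 75.1]
eef_rot: [-2.036, 2.308, 0.094]
contact_force: [0.1, -0.3, -0.6]
opening: 0.409
```

{"op": "step_arm", "data": {
  "commands": [
    [0,0,-0.3,0],
    [0,0,-0.1,0],
    [0,0,0,0],
    [0,0,0,0]
  ]
}}

```text
time_s: 37.73
tcp_pos: [402.9, -337.0, 71.5]
eef_rot: [-2.036, 2.308, 0.092]
contact_force: [0.6, -0.2, -0.1]
opening: 0.411
```

{"op": "step_arm", "data": {
  "commands": [
    [0,0,-0.1,0],
    [0,0,0,0],
    [0,0,0,0]
  ]
}}

```text
time_s: 37.98
tcp_pos: [403.0, -337.1, 70.9]
eef_rot: [-2.036, 2.308, 0.091]
contact_force: [0.6, -0.1, -0.1]
opening: 0.411
```

{"op": "step_arm", "data": {
  "commands": [
    [0,0,0,0],
    [0,0,0,0],
    [0,0,0,0],
    [0,0,0,0]
  ],
  "hand": -0.2
}}

```text
time_s: 38.32
tcp_pos: [403.1, -337.2, 71.0]
eef_rot: [-2.036, 2.308, 0.091]
contact_force: [-0.1, -0.0, -0.5]
opening: 0.603
```

{"op": "step_arm", "data": {
  "commands": [
    [0,0,1.5,0],
    [0,0,2,0],
    [0,0,3,0],
    [0,0,2,0],
    [0,0,0,0]
  ]
}}

```text
time_s: 38.73
tcp_pos: [401.5, -335.8, 157.5]
eef_rot: [-2.036, 2.308, 0.098]
contact_force: [0.9, 0.6, 0.4]
opening: 0.598
```

```bash
python3 - <<'E'
from h import *
tilt()
crop("wrist",0,0,512,384,1,"w19")
E
```

```text
tool-frame tilt x,y (rad) [ 0.089 -0.007] yaw jaw 172.9 q [-0.737  0.313 -0.106  1.209  0.069 -2.184] tcp [ 401.5 -335.8  157.5]
```

View pics/w19.png

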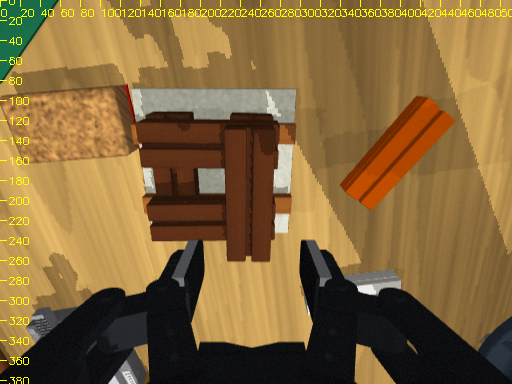

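```bash
python3 - <<'E'
from h import *
print(tobase(rect("wrist",[(225,127),(274,126),(270,261),(226,261)],88)))
crop("top",250,120,410,270,5,"c5")
E
```

```text
c [ 403.4 -336.1] sides [33.6, 110.9, 36.6, 110.1] ang01 173.3 ang03 82.1
[-30.95554157   0.92810767]
```

View pics/c5.png

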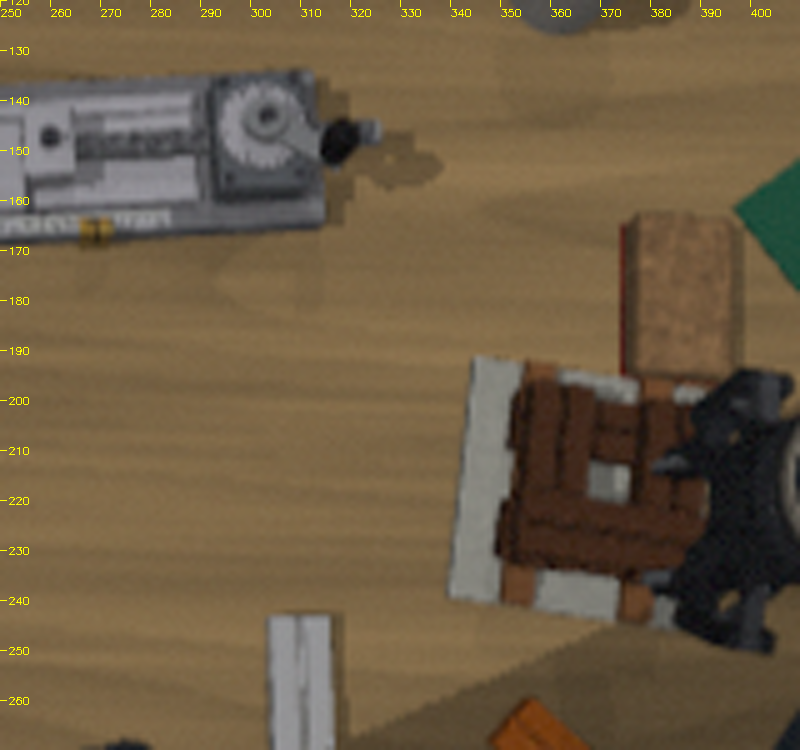

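{"op": "step_arm", "data": {
  "commands": [
    [2.7,2.8,0.8,0],
    [2.7,2.8,0.8,0],
    [2.7,2.8,0.8,0],
    [2.7,2.8,0.8,0],
    [2.7,2.8,0.8,0],
    [2.7,2.8,0.8,0],
    [2.7,2.8,0.5,0],
    [2,2.2,0,0],
    [0.3,0.5,0,0],
    [0,0,0,0],
    [0,0,0,0]
  ],
  "hand": -0.3
}}

```text
time_s: 39.75
tcp_pos: [614.4, -99.2, 192.7]
eef_rot: [-2.035, 2.322, 0.131]
contact_force: [-0.5, -1.1, -0.1]
opening: 0.652
```

```bash
python3 - <<'E'
from h import *
st();tilt()
crop("wrist",0,0,512,384,1,"w20")
E
```

```text
t 39.75 tcp [614.4 -99.2 192.7] jaw 172.5 F [-0.5 -1.1 -0.1] op 0.652
tool-frame tilt x,y (rad) [ 0.094 -0.03 ] yaw jaw 172.5 q [-0.205  0.448  0.197  1.356  0.092 -1.646] tcp [614.4 -99.2 192.7]
```

View pics/w20.png

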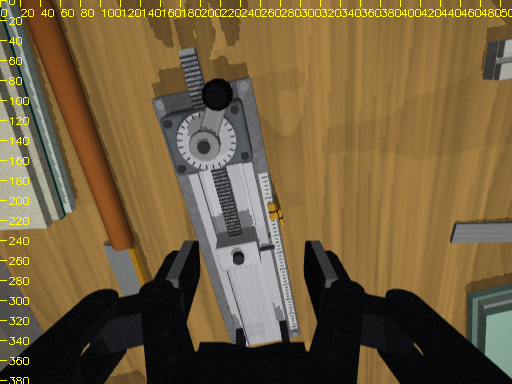

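```bash
python3 - <<'E'
from h import *
im=cv2.imread("pics/w20.png")
p=vision.camera_params("wrist")
for n,u,v,z in [("knobtop",217,93,122),("hub",204,146,88),("hub95",204,146,95),("flag",277,211,46),("stopface L",219,249,63),("stopface R",258,246,63),("board TL",152,100,24),("board TR",247,78,24)]:
    print(n,px("wrist",u,v,z,p).round(1))
im=vision.get_image("wrist"); crop("wrist",140,40,300,180,5,"w20a",im); crop("wrist",190,180,310,270,6,"w20b",im)
E
```

```text
knobtop [ 625.1 -178.4  122. ]
hub [ 646. -137.   88.]
hub95 [ 644.8 -138.6   95. ]
flag [589.3 -47.3  46. ]
stopface L [655.7 -20.1  63. ]
stopface R [614.3 -17.7  63. ]
board TL [ 697.8 -174.4   24. ]
board TR [ 603.  -182.1   24. ]
```

View pics/w20a.png

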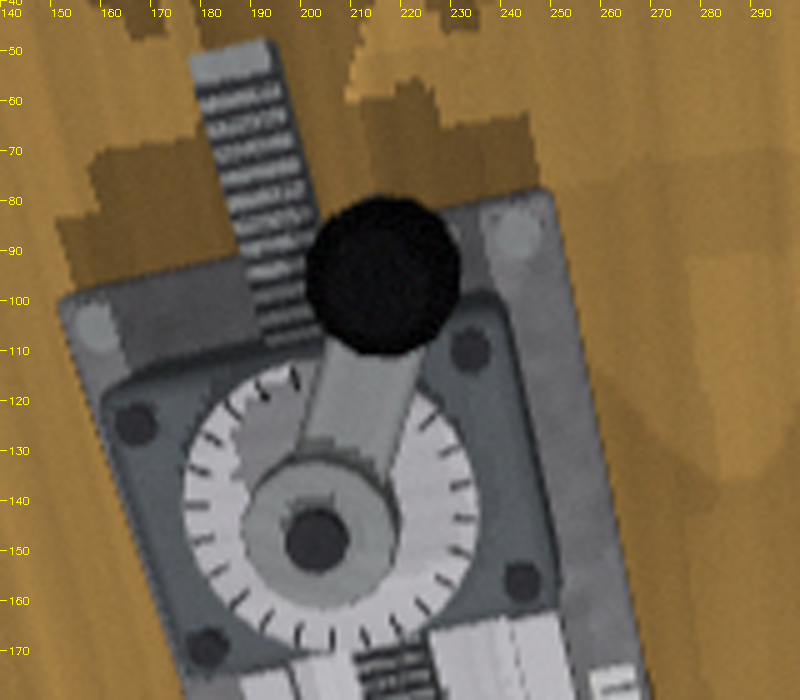

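View pics/w20b.png

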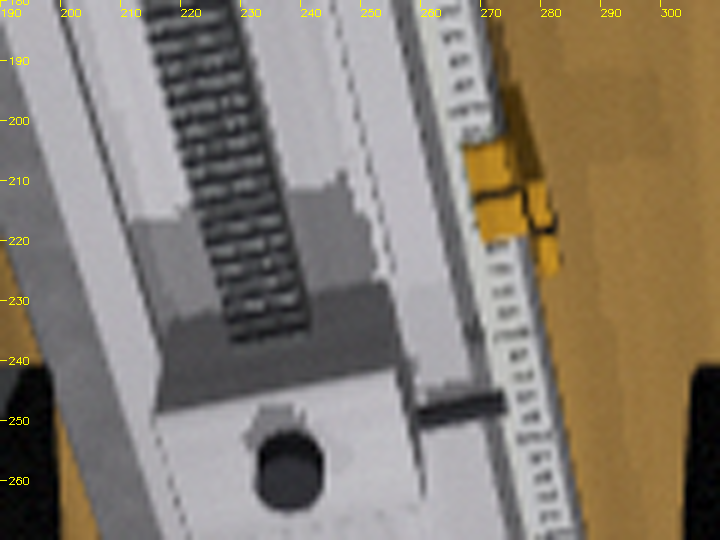

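{"op": "step_arm", "data": {
  "commands": [
    [0.3,-2,-1,0],
    [0.3,-2,-1,0],
    [0.3,-2,-1,0],
    [0.2,-1.6,-1,0],
    [0,-0.2,-0.5,0],
    [0,0,0,0],
    [0,0,0,0]
  ]
}}

```text
time_s: 40.43
tcp_pos: [618.0, -189.6, 147.2]
eef_rot: [-2.02, 2.336, 0.131]
contact_force: [-0.2, -0.0, 0.3]
opening: 0.646
```

```bash
python3 - <<'E'
from h import *
st();tilt()
p=vision.camera_params("wrist")
im=vision.get_image("wrist"); crop("wrist",0,0,512,384,1,"w21",im)
print([ (z,proj("wrist",[625.3,-177,z],p).round(0)) for z in (122,)])
E
```

```text
t 40.43 tcp [ 618.  -189.6  147.2] jaw 171.7 F [-0.2 -0.   0.3] op 0.646
tool-frame tilt x,y (rad) [ 0.094 -0.031] yaw jaw 171.8 q [-0.339  0.518  0.197  1.298  0.086 -1.767] tcp [ 618.  -189.6  147.2]
[(122, array([[243., 247.]]))]
```

View pics/w21.png

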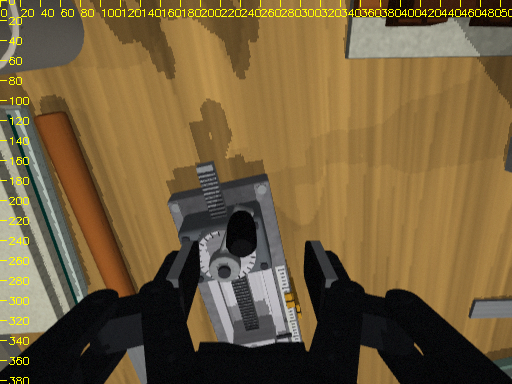

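{"op": "step_arm", "data": {
  "commands": [
    [0.6,1,0,0],
    [0.1,0.2,-0.5,0],
    [0,0,-0.5,0],
    [0,0,0,0]
  ]
}}

```text
time_s: 40.82
tcp_pos: [626.2, -174.0, 139.0]
eef_rot: [-2.021, 2.332, 0.127]
contact_force: [-0.3, -0.6, 1.1]
opening: 0.646
```

{"op": "step_arm", "data": {
  "commands": [
    [0,-0.3,-1,0],
    [0,-0.1,-1,0],
    [0,0,-1,0],
    [0,0,-0.8,0],
    [0,0,0,0],
    [0,0,0,0]
  ]
}}

```text
time_s: 41.32
tcp_pos: [625.6, -176.7, 95.6]
eef_rot: [-2.025, 2.33, 0.129]
contact_force: [-0.2, -0.8, 0.4]
opening: 0.653
```

Close on the knob lightly.

{"op": "step_arm", "data": {
  "commands": [
    [0,0,0,0],
    [0,0,0,0],
    [0,0,0,0],
    [0,0,0,0],
    [0,0,0,0],
    [0,0,0,0]
  ],
  "hand": 1,
  "grip_force": 20
}}

```text
time_s: 41.82
tcp_pos: [625.8, -176.8, 95.9]
eef_rot: [-2.024, 2.33, 0.13]
contact_force: [-0.5, 0.4, -2.8]
opening: 0.226
```

```bash
cat >> h.py <<'E'
AX=np.array([645.,-136.5])
def crankrows(step,n,ax=AX,r=45.,settle=2,z=0.0):
    "rows leading the knob round from the present spot; step deg, + = anticlockwise"
    o=monitor.get_obs(); d=o['tcp_pos'][:2]-ax; th=np.degrees(np.arctan2(d[1],d[0])); print("theta",th.round(1),"r",np.linalg.norm(d).round(1),"z",o['tcp_pos'][2].round(1),"F",o['contact_force'].round(1))
    cur=o['tcp_pos'][:2]; rows=[]
    for i in range(n):
        th+=step; t=ax+r*np.array([np.cos(np.radians(th)),np.sin(np.radians(th))]); rows.append([round(float(x),2) for x in (t-cur)/10]+[z,0]); cur=t
    print(rows+[[0,0,0,0]]*settle, "end th",th.round(1))
E
python3 -c "
from h import *
crankrows(15,6)"
```

```text
theta -115.5 r 44.7 z 95.9 F [-0.5  0.4 -2.8]
[[1.1, -0.39, 0.0, 0], [1.17, -0.06, 0.0, 0], [1.15, 0.24, 0.0, 0], [1.05, 0.53, 0.0, 0], [0.87, 0.79, 0.0, 0], [0.64, 0.99, 0.0, 0], [0, 0, 0, 0], [0, 0, 0, 0]] end th -25.5
```

{"op": "step_arm", "data": {
  "commands": [
    [1.1,-0.4,0,0],
    [1.2,-0.1,0,0],
    [1.2,0.2,0,0],
    [1.1,0.5,0,0],
    [0.9,0.8,0,0],
    [0.6,1.0,0,0],
    [0,0,0,0]
  ]
}}

```text
time_s: 42.4
tcp_pos: [685.9, -157.3, 95.4]
eef_rot: [-2.024, 2.338, 0.133]
contact_force: [-1.3, 1.2, -2.2]
opening: 0.227
```

```bash
python3 -c "
from h import *
st(); tilt()
crankrows(18,6)"
```

```text
t 42.4 tcp [ 685.9 -157.3   95.4] jaw 171.8 F [-1.3  1.2 -2.2] op 0.227
tool-frame tilt x,y (rad) [ 0.091 -0.034] yaw jaw 171.9 q [-0.263  0.643  0.289  1.262  0.087 -1.692] tcp [ 685.9 -157.3   95.4]
theta -27.0 r 45.9 z 95.4 F [-1.3  1.2 -2.2]
[[0.35, 1.38, 0.0, 0], [-0.0, 1.41, 0.0, 0], [-0.44, 1.34, 0.0, 0], [-0.83, 1.14, 0.0, 0], [-1.14, 0.83, 0.0, 0], [-1.34, 0.43, 0.0, 0], [0, 0, 0, 0], [0, 0, 0, 0]] end th 81.0
```

```bash
python3 -c "
from h import *
crankrows(18,11)"
```

```text
theta -27.0 r 45.9 z 95.4 F [-1.3  1.2 -2.2]
[[0.35, 1.38, 0.0, 0], [-0.0, 1.41, 0.0, 0], [-0.44, 1.34, 0.0, 0], [-0.83, 1.14, 0.0, 0], [-1.14, 0.83, 0.0, 0], [-1.34, 0.43, 0.0, 0], [-1.41, -0.0, 0.0, 0], [-1.34, -0.44, 0.0, 0], [-1.14, -0.83, 0.0, 0], [-0.83, -1.14, 0.0, 0], [-0.43, -1.34, 0.0, 0], [0, 0, 0, 0], [0, 0, 0, 0]] end th 171.0
```

{"op": "step_arm", "data": {
  "commands": [
    [0.4,1.4,0,0],
    [0,1.4,0,0],
    [-0.4,1.3,0,0],
    [-0.8,1.1,0,0],
    [-1.1,0.8,0,0],
    [-1.3,0.4,0,0],
    [-1.4,0,0,0],
    [-1.3,-0.4,0,0],
    [-1.1,-0.8,0,0],
    [-0.8,-1.1,0,0],
    [-0.4,-1.3,0,0],
    [0,0,0,0]
  ]
}}

```text
time_s: 43.4
tcp_pos: [601.9, -126.4, 96.2]
eef_rot: [-2.029, 2.333, 0.098]
contact_force: [9.2, -3.3, -11.1]
opening: 0.227
```

```bash
python3 -c "
from h import *
st(); tilt()
crankrows(18,11)
crop('top',190,125,330,185,5,'c6')"
```

```text
t 43.4 tcp [ 601.9 -126.4   96.2] jaw 172.0 F [  9.2  -3.3 -11.1] op 0.227
tool-frame tilt x,y (rad) [ 0.078 -0.016] yaw jaw 172.0 q [-0.245  0.478 -0.007  1.111  0.076 -1.677] tcp [ 601.9 -126.4   96.2]
theta 166.9 r 44.2 z 96.2 F [  9.2  -3.3 -11.1]
[[-0.18, -1.39, 0.0, 0], [0.34, -1.37, 0.0, 0], [0.74, -1.2, 0.0, 0], [1.08, -0.91, 0.0, 0], [1.3, -0.53, 0.0, 0], [1.4, -0.1, 0.0, 0], [1.37, 0.34, 0.0, 0], [1.2, 0.74, 0.0, 0], [0.91, 1.08, 0.0, 0], [0.53, 1.3, 0.0, 0], [0.1, 1.4, 0.0, 0], [0, 0, 0, 0], [0, 0, 0, 0]] end th 364.9
```

View pics/c6.png

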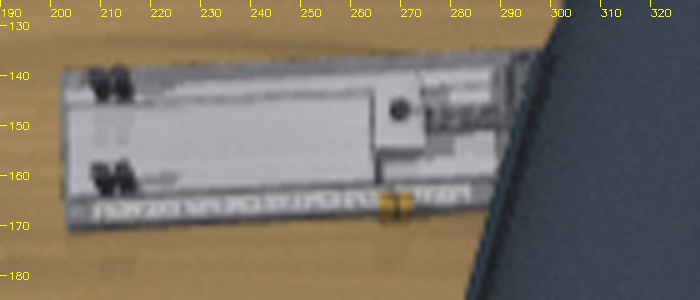

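```bash
sed -i 's/^AX=.*/AX=np.array([646.,-137.])/' h.py; python3 -c "
from h import *
crankrows(18,6,AX)"
```

```text
theta 165.6 r 45.2 z 96.2 F [ 6.3 -1.8 -8.6]
[[-0.11, -1.41, 0.0, 0], [0.31, -1.37, 0.0, 0], [0.72, -1.21, 0.0, 0], [1.06, -0.93, 0.0, 0], [1.29, -0.56, 0.0, 0], [1.4, -0.13, 0.0, 0], [0, 0, 0, 0], [0, 0, 0, 0]] end th 273.6
```

{"op": "step_arm", "data": {
  "commands": [
    [0,-1.4,0,0],
    [0.3,-1.4,0,0],
    [0.7,-1.2,0,0],
    [1.1,-0.9,0,0],
    [1.3,-0.6,0,0],
    [1.4,-0.1,0,0],
    [0,0,0,0]
  ]
}}

```text
time_s: 44.03
tcp_pos: [642.4, -181.9, 95.7]
eef_rot: [-2.033, 2.336, 0.116]
contact_force: [-0.5, 4.0, -3.5]
opening: 0.222
```

```bash
python3 -c "
from h import *
st(); tilt()
crankrows(18,6,AX)"
```

```text
t 44.03 tcp [ 642.4 -181.9   95.7] jaw 172.1 F [-0.5  4.  -3.5] op 0.222
tool-frame tilt x,y (rad) [ 0.081 -0.029] yaw jaw 172.1 q [-0.31   0.578  0.169  1.204  0.075 -1.744] tcp [ 642.4 -181.9   95.7]
theta -94.5 r 45.0 z 95.7 F [-0.5  4.  -3.5]
[[1.4, 0.11, 0.0, 0], [1.3, 0.54, 0.0, 0], [1.07, 0.91, 0.0, 0], [0.74, 1.2, 0.0, 0], [0.33, 1.37, 0.0, 0], [-0.11, 1.4, 0.0, 0], [0, 0, 0, 0], [0, 0, 0, 0]] end th 13.5
```

{"op": "step_arm", "data": {
  "commands": [
    [1.4,0.1,0,0],
    [1.3,0.5,0,0],
    [1.1,0.9,0,0],
    [0.7,1.2,0,0],
    [0.3,1.4,0,0],
    [0,0,0,0],
    [0,0,0,0]
  ]
}}

```text
time_s: 44.62
tcp_pos: [690.3, -144.0, 95.6]
eef_rot: [-2.031, 2.342, 0.11]
contact_force: [1.5, -0.9, -2.7]
opening: 0.225
```

```bash
python3 -c "
from h import *
st(); tilt()
crankrows(18,1,AX)
crop('top',200,130,320,180,6,'c7');crop('scene',210,200,370,310,5,'s7')"
```

```text
t 44.62 tcp [ 690.3 -144.    95.6] jaw 171.9 F [ 1.5 -0.9 -2.7] op 0.225
tool-frame tilt x,y (rad) [ 0.077 -0.028] yaw jaw 171.9 q [-0.238  0.637  0.279  1.248  0.074 -1.668] tcp [ 690.3 -144.    95.6]
theta -9.0 r 44.8 z 95.6 F [ 1.5 -0.9 -2.7]
[[0.02, 1.41, 0.0, 0], [0, 0, 0, 0], [0, 0, 0, 0]] end th 9.0
```

View pics/c7.png

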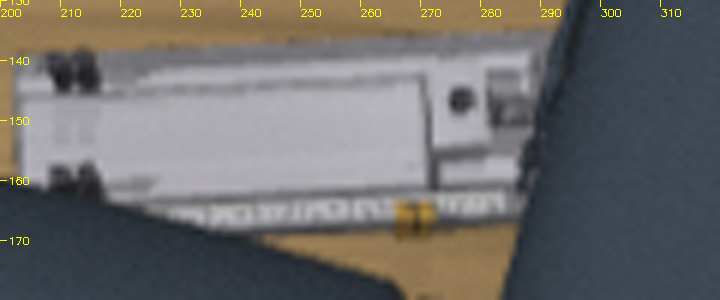

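View pics/s7.png

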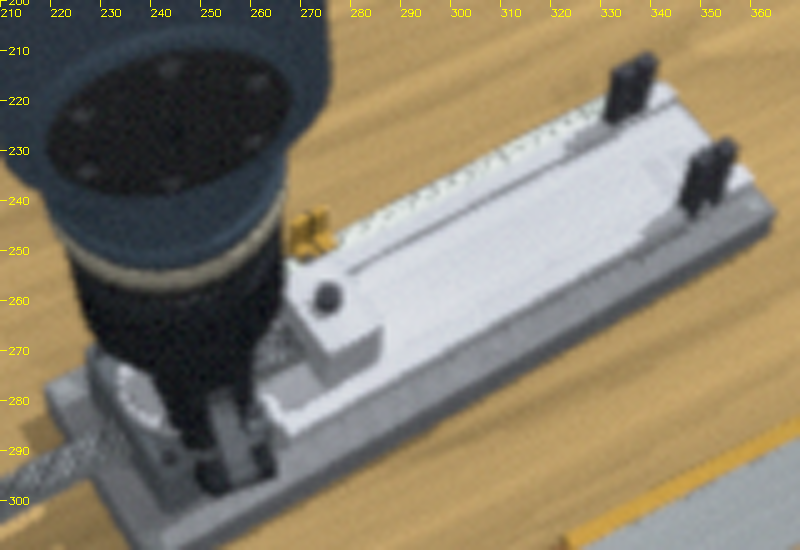

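```bash
python3 -c "
from h import *
crankrows(-17,6,AX)"
```

```text
theta -9.3 r 44.8 z 95.7 F [ 1.3 -0.4 -4.9]
[[-0.38, -1.27, 0.0, 0], [-0.76, -1.09, 0.0, 0], [-1.05, -0.82, 0.0, 0], [-1.24, -0.48, 0.0, 0], [-1.33, -0.1, 0.0, 0], [-1.3, 0.29, 0.0, 0], [0, 0, 0, 0], [0, 0, 0, 0]] end th -111.3
```

{"op": "step_arm", "data": {
  "commands": [
    [-0.4,-1.3,0,0],
    [-0.8,-1.1,0,0],
    [-1.0,-0.8,0,0],
    [-1.2,-0.5,0,0],
    [-1.3,-0.1,0,0],
    [0,0,0,0],
    [0,0,0,0]
  ]
}}

```text
time_s: 45.3
tcp_pos: [635.2, -180.9, 95.8]
eef_rot: [-2.024, 2.334, 0.13]
contact_force: [4.6, 6.3, -5.7]
opening: 0.228
```

```bash
python3 -c "
from h import *
st(); tilt()
crankrows(-17,1,AX)
crop('top',200,130,320,180,6,'c8')"
```

```text
t 45.3 tcp [ 635.2 -180.9   95.8] jaw 171.9 F [ 4.6  6.3 -5.7] op 0.228
tool-frame tilt x,y (rad) [ 0.092 -0.031] yaw jaw 171.9 q [-0.317  0.569  0.152  1.2    0.086 -1.748] tcp [ 635.2 -180.9   95.8]
theta -103.7 r 45.2 z 95.8 F [ 4.6  6.3 -5.7]
[[-1.23, 0.53, 0.0, 0], [0, 0, 0, 0], [0, 0, 0, 0]] end th -120.7
```

View pics/c8.png

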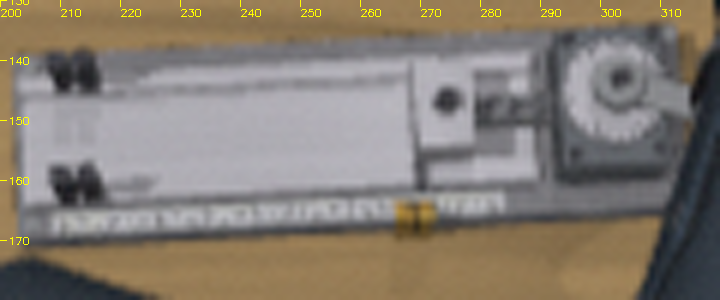

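{"op": "step_arm", "data": {
  "commands": [
    [0,0,0,0],
    [0,0,0,0],
    [0,0,0,0],
    [0,0,0,0]
  ],
  "hand": -0.2
}}

```text
time_s: 45.68
tcp_pos: [630.1, -183.1, 97.4]
eef_rot: [-2.021, 2.338, 0.133]
contact_force: [0.3, -0.0, -0.5]
opening: 0.6
```

{"op": "step_arm", "data": {
  "commands": [
    [0,0,1.5,0],
    [0,0,2,0],
    [0,0,1,0],
    [0,2,1,0],
    [0,3,1,0],
    [-0.3,3.5,0,0],
    [-0.3,3.5,0,0],
    [-0.3,3,0,0],
    [0,2,0,0],
    [0,0.5,0,0],
    [0,0,0,0],
    [0,0,0,0]
  ]
}}

```text
time_s: 46.68
tcp_pos: [618.1, -6.5, 166.6]
eef_rot: [-2.013, 2.345, 0.128]
contact_force: [-0.3, 0.4, 0.6]
opening: 0.599
```

```bash
python3 -c "
from h import *
st(); tilt()
p=vision.camera_params('wrist'); T=p['world_to_cam']; print('cam',-T[:3,:3].T@T[:3,3])
im=vision.get_image('wrist')
crop('wrist',0,0,512,384,1,'w22',im)
"
```

```text
t 46.68 tcp [618.1  -6.5 166.6] jaw 171.3 F [-0.3  0.4  0.6] op 0.599
tool-frame tilt x,y (rad) [ 0.091 -0.031] yaw jaw 171.4 q [-0.057  0.44   0.116  1.27   0.093 -1.477] tcp [618.1  -6.5 166.6]
cam [609.26145391 -97.28596875 301.90717897]
```

View pics/w22.png

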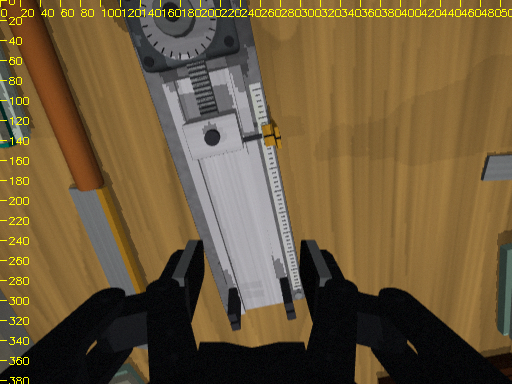

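{"op": "step_arm", "data": {
  "commands": [
    [0,1.5,0,0],
    [0,2,0,0],
    [0,1.5,0,0],
    [0,0,0,0],
    [0,0,0,0]
  ]
}}

```text
time_s: 47.15
tcp_pos: [619.0, 39.8, 165.8]
eef_rot: [-2.003, 2.354, 0.127]
contact_force: [1.0, -0.4, 0.5]
opening: 0.602
```

```bash
python3 -c "
from h import *
st()
p=vision.camera_params('wrist'); T=p['world_to_cam']; print('cam',-T[:3,:3].T@T[:3,3])
im=vision.get_image('wrist')
cv2.imwrite('pics/raw23.png',im[:,:,::-1])
import pickle; pickle.dump(p,open('p23.pkl','wb'))
crop('wrist',170,10,290,100,6,'w23',im)
"
```

```text
t 47.15 tcp [619.   39.8 165.8] jaw 170.8 F [ 1.  -0.4  0.5] op 0.602
cam [609.4642522  -50.71252272 301.18960251]
```

View pics/w23.png

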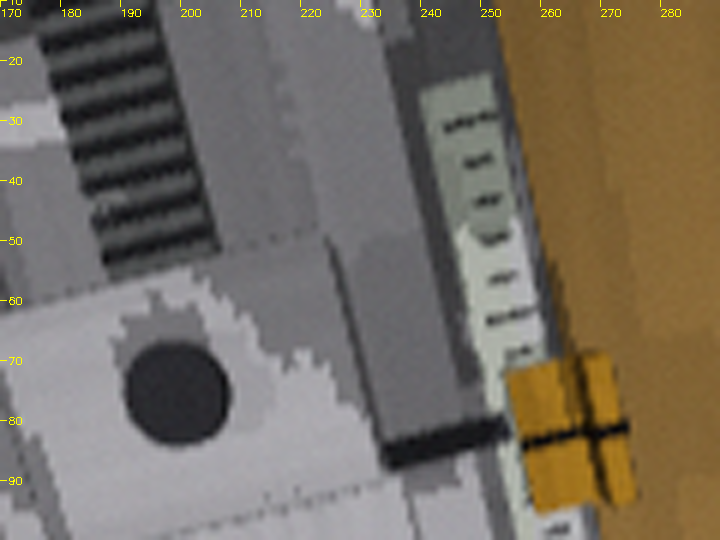

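```bash
cat > m.py <<'E'
from h import *
import pickle
def J(P,a=4.2):
    a=np.radians(a); d=np.asarray(P)[:2]-np.array([640,-89.8]); return np.array([d[0]*np.cos(a)+d[1]*np.sin(a),-d[0]*np.sin(a)+d[1]*np.cos(a)]).round(2)
if __name__=="__main__":
    p=pickle.load(open('p23.pkl','rb'))
    c=lambda a,b:(170+a/6,10+b/6)
    for n,pt in [("ptr inner low",(384,470)),("ptr outer low",(508,440)),("ptr inner up",(384,447)),("ptr outer up",(505,415)),("flag in",(523,440)),("flag out",(600,430)),("flag far",(628,426)),("flagTL",(505,370)),("flagBL",(535,513)),("topstop corner L",(100,540)),("R",(383,478))]:
        print(n,[(z,J(px('wrist',*c(*pt),z,p)).tolist()) for z in (24,35,46,63)])
E
python3 m.py
```

```text
ptr inner low [(24, [-17.6, 54.05]), (35, [-17.99, 53.54]), (46, [-18.39, 53.04]), (63, [-19.0, 52.25])]
ptr outer low [(24, [-36.38, 54.25]), (35, [-36.03, 53.73]), (46, [-35.68, 53.21]), (63, [-35.14, 52.41])]
ptr inner up [(24, [-18.4, 50.97]), (35, [-18.77, 50.58]), (46, [-19.13, 50.2]), (63, [-19.69, 49.6])]
ptr outer up [(24, [-36.72, 50.81]), (35, [-36.36, 50.43]), (46, [-36.0, 50.05]), (63, [-35.44, 49.46])]
flag in [(24, [-38.53, 54.76]), (35, [-38.09, 54.22]), (46, [-37.66, 53.68]), (63, [-36.99, 52.85])]
flag out [(24, [-49.86, 56.03]), (35, [-48.98, 55.44]), (46, [-48.09, 54.86]), (63, [-46.73, 53.95])]
flag far [(24, [-53.99, 56.45]), (35, [-52.94, 55.84]), (46, [-51.9, 55.24]), (63, [-50.28, 54.3])]
flagTL [(24, [-38.09, 44.89]), (35, [-37.68, 44.75]), (46, [-37.26, 44.6]), (63, [-36.62, 44.38])]
flagBL [(24, [-38.0, 65.13]), (35, [-37.59, 64.18]), (46, [-37.18, 63.23]), (63, [-36.54, 61.76])]
topstop corner L [(24, [26.06, 53.78]), (35, [23.93, 53.28]), (46, [21.81, 52.79]), (63, [18.51, 52.01])]
R [(24, [-17.17, 55.1]), (35, [-17.59, 54.55]), (46, [-18.0, 54.0]), (63, [-18.64, 53.15])]
```

{"op": "step_arm", "data": {
  "commands": [
    [0,-2,0.5,0],
    [0,-3,0.5,0],
    [0,-3,0.5,0],
    [0,-3,0.5,0],
    [0,-2.5,0.3,0],
    [0,-1,0,0],
    [0,0,0,0],
    [0,0,0,0]
  ]
}}

```text
time_s: 47.87
tcp_pos: [617.6, -117.4, 188.5]
eef_rot: [-1.997, 2.361, 0.128]
contact_force: [-0.9, 0.1, -0.3]
opening: 0.596
```

```bash
python3 -c "
from h import *
st()
p=vision.camera_params('wrist')
import pickle; pickle.dump(p,open('p24.pkl','wb'))
im=vision.get_image('wrist'); crop('wrist',140,40,300,180,5,'w24',im)
print(proj('wrist',[635.3,-180.7,122],p))
"
```

```text
t 47.87 tcp [ 617.6 -117.4  188.5] jaw 170.4 F [-0.9  0.1 -0.3] op 0.596
[[207.80424643 121.05330454]]
```

View pics/w24.png

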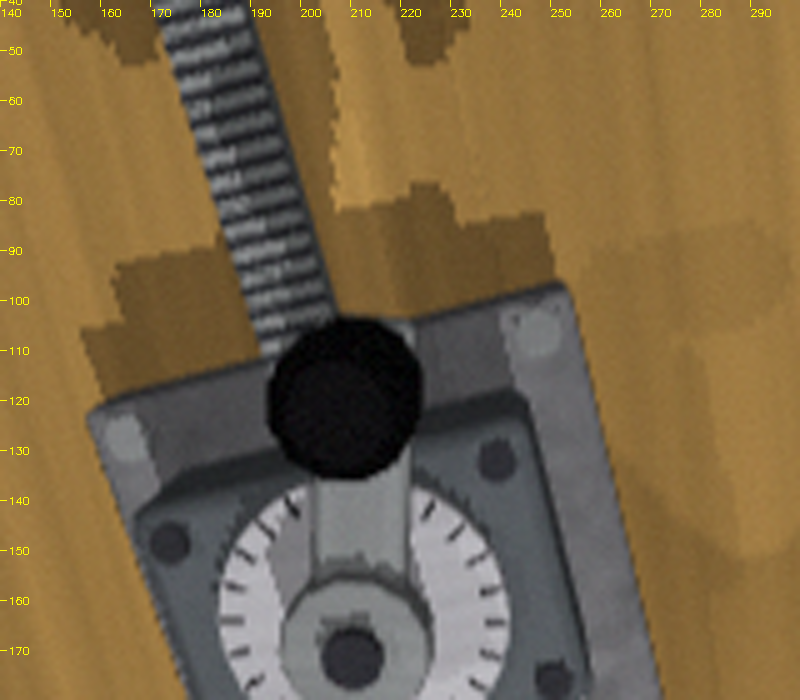

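{"op": "step_arm", "data": {
  "commands": [
    [0.5,-2,-1,0],
    [0.6,-2,-1.2,0],
    [0.5,-1.5,-1.2,0],
    [0.1,-0.5,-1,0],
    [0,0,0,0],
    [0,0,0,0]
  ]
}}

```text
time_s: 48.42
tcp_pos: [635.4, -172.4, 141.6]
eef_rot: [-2.004, 2.354, 0.132]
contact_force: [-0.4, 0.4, 0.3]
opening: 0.597
```

```bash
python3 -c "
from h import *
st()"
```

```text
t 48.42 tcp [ 635.4 -172.4  141.6] jaw 170.8 F [-0.4  0.4  0.3] op 0.597
```

{"op": "step_arm", "data": {
  "commands": [
    [0,-0.8,-1,0],
    [0,-0.1,-1,0],
    [0,0,-1,0],
    [0,0,-0.9,0],
    [0,0,0,0],
    [0,0,0,0]
  ]
}}

```text
time_s: 48.92
tcp_pos: [634.8, -178.7, 99.1]
eef_rot: [-2.008, 2.351, 0.133]
contact_force: [0.2, -0.3, 0.5]
opening: 0.596
```

{"op": "step_arm", "data": {
  "commands": [
    [0,-0.2,-0.3,0],
    [0,0,0,0],
    [0,0,0,0]
  ]
}}

```text
time_s: 49.17
tcp_pos: [634.9, -180.5, 96.2]
eef_rot: [-2.008, 2.35, 0.133]
contact_force: [0.5, -0.1, 0.0]
opening: 0.595
```

{"op": "step_arm", "data": {
  "commands": [
    [0,0,0,0],
    [0,0,0,0],
    [0,0,0,0],
    [0,0,0,0],
    [0,0,0,0],
    [0,0,0,0]
  ],
  "hand": 1
}}

```text
time_s: 49.67
tcp_pos: [635.5, -180.7, 97.3]
eef_rot: [-2.008, 2.349, 0.13]
contact_force: [-0.4, 0.0, -1.1]
opening: 0.224
```

```bash
python3 -c "
from h import *
crankrows(-6,2)"
```

```text
theta -103.5 r 45.0 z 97.3 F [-0.4  0.  -1.1]
[[-0.45, 0.13, 0.0, 0], [-0.44, 0.18, 0.0, 0], [0, 0, 0, 0], [0, 0, 0, 0]] end th -115.5
```

{"op": "step_arm", "data": {
  "commands": [
    [-0.4,0.1,0,0],
    [-0.4,0.2,0,0],
    [0,0,0,0],
    [0,0,0,0]
  ]
}}

```text
time_s: 50.0
tcp_pos: [627.8, -178.1, 97.5]
eef_rot: [-2.007, 2.349, 0.126]
contact_force: [1.9, -0.4, -3.0]
opening: 0.226
```

```bash
python3 -c "
from h import *
crankrows(-6,2)"
```

```text
theta -113.9 r 45.0 z 97.5 F [ 1.9 -0.4 -3. ]
[[-0.42, 0.21, 0.0, 0], [-0.4, 0.26, 0.0, 0], [0, 0, 0, 0], [0, 0, 0, 0]] end th -125.9
```

{"op": "step_arm", "data": {
  "commands": [
    [0,0,0,0],
    [0,0,0,0],
    [0,0,0,0],
    [0,0,0,0]
  ],
  "hand": -0.2
}}

```text
time_s: 50.33
tcp_pos: [627.0, -177.6, 97.8]
eef_rot: [-2.007, 2.349, 0.128]
contact_force: [0.2, 1.0, 0.1]
opening: 0.605
```

{"op": "step_arm", "data": {
  "commands": [
    [0,0,1.5,0],
    [0,0,2,0],
    [0,0,1,0],
    [0,2,0.5,0],
    [0,3.5,0,0],
    [0,3.5,0,0],
    [0,3.5,0,0],
    [0,3.5,0,0],
    [0,3,0,0],
    [0,2,0,0],
    [0,0,0,0],
    [0,0,0,0]
  ]
}}

```text
time_s: 51.33
tcp_pos: [625.7, 39.8, 149.8]
eef_rot: [-2.002, 2.352, 0.128]
contact_force: [0.6, -1.0, -0.4]
opening: 0.604
```

```bash
python3 -c "
from h import *
st()
p=vision.camera_params('wrist'); T=p['world_to_cam']; print('cam',-T[:3,:3].T@T[:3,3])
im=vision.get_image('wrist')
import pickle; pickle.dump(p,open('p25.pkl','wb'))
crop('wrist',0,0,512,384,1,'w25f',im)
crop('wrist',170,10,290,100,6,'w25',im)
"
```

```text
t 51.33 tcp [625.7  39.8 149.8] jaw 170.8 F [ 0.6 -1.  -0.4] op 0.604
cam [616.01383787 -51.02563539 285.06982504]
```

View pics/w25.png

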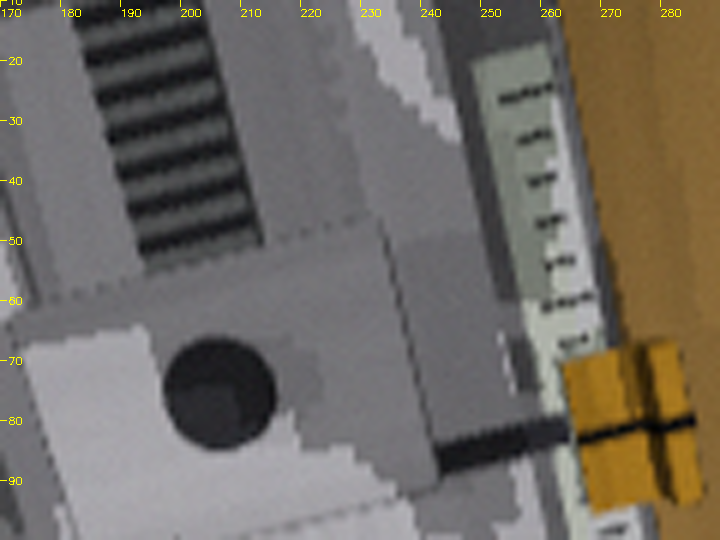

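```bash
python3 - <<'E'
from m import *
p=pickle.load(open('p25.pkl','rb'))
c=lambda a,b:(170+a/6,10+b/6)
for n,pt in [("ptr inner low",(438,476)),("ptr outer low",(568,440)),("flag in",(580,438)),("flag mid",(645,425)),("flag far",(695,421)),("flagTL",(563,363)),("flagBL",(595,513)),("flag TR",(685,340)),("flagBR",(703,497)),("top face corner R",(440,480))]:
    print(n,[(z,J(px('wrist',*c(*pt),z,p)).tolist()) for z in (24,35,46,63)])
E
```

```text
ptr inner low [(24, [-18.32, 55.5]), (35, [-18.44, 54.87]), (46, [-18.55, 54.23]), (63, [-18.73, 53.25])]
ptr outer low [(24, [-36.99, 55.09]), (35, [-36.32, 54.47]), (46, [-35.65, 53.85]), (63, [-34.62, 52.9])]
flag in [(24, [-38.67, 55.22]), (35, [-37.93, 54.6]), (46, [-37.19, 53.97]), (63, [-36.04, 53.01])]
flag mid [(24, [-47.8, 55.65]), (35, [-46.67, 55.01]), (46, [-45.55, 54.36]), (63, [-43.81, 53.37])]
flag far [(24, [-54.66, 56.74]), (35, [-53.24, 56.05]), (46, [-51.83, 55.36]), (63, [-49.64, 54.3])]
flagTL [(24, [-38.41, 45.32]), (35, [-37.68, 45.11]), (46, [-36.95, 44.9]), (63, [-35.82, 44.59])]
flagBL [(24, [-38.66, 65.38]), (35, [-37.92, 64.33]), (46, [-37.18, 63.27]), (63, [-36.04, 61.65])]
flag TR [(24, [-55.22, 46.31]), (35, [-53.78, 46.06]), (46, [-52.34, 45.81]), (63, [-50.12, 45.43])]
flagBR [(24, [-53.92, 66.8]), (35, [-52.54, 65.69]), (46, [-51.15, 64.58]), (63, [-49.01, 62.86])]
top face corner R [(24, [-18.46, 56.08]), (35, [-18.57, 55.42]), (46, [-18.68, 54.76]), (63, [-18.86, 53.74])]
```

```bash
python3 - <<'E'
from h import *
im=vision.get_image("top"); crop("top",90,120,330,280,3,"c9",im)
E
```

```text
(no output)
```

View pics/c9.png

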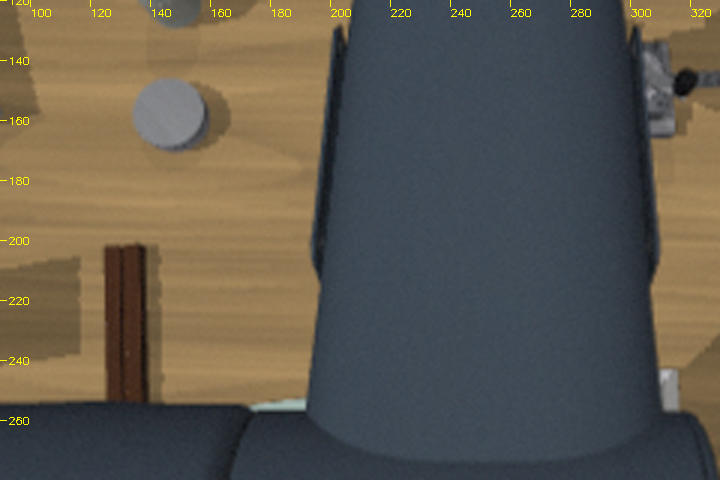

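```bash
python3 - <<'E'
from h import *
A=px("top",90+105/3,120+246/3,22);B=px("top",90+144/3,120+245/3,22);C=px("top",90+107/3,120+402/3,22);D=px("top",90+149/3,120+402/3,22)
print(A,B,C,D)
E
```

```text
[468.23897559 399.04652599  22.        ] [470.08007705 359.53321333  22.        ] [311.85281084 384.54253408  22.        ] [312.6792454  342.91434435  22.        ]
```

{"op": "step_arm", "data": {
  "commands": [
    [-2.3,3,0.3,-6.5],
    [-2.3,3,0.3,-6.5],
    [-2.3,3,0.3,-6.5],
    [-2.3,3,0.3,-6.5],
    [-2.3,3,0.3,-6.5],
    [-2.3,3,0.3,-6.5],
    [-2.3,3,0.3,-6.5],
    [-2.3,3,0.3,-6.5],
    [-2.3,3,0.3,-6.5],
    [-2.3,3,0.3,-6.5],
    [-1.5,1.5,0,-6.5],
    [0,0,0,-3]
  ],
  "hand": -0.8,
  "grip_force": 50
}}

```text
time_s: 52.43
tcp_pos: [390.5, 332.5, 178.1]
eef_rot: [-0.127, 3.046, 0.052]
contact_force: [0.6, 0.1, -0.7]
opening: 0.901
```

{"op": "step_arm", "data": {
  "commands": [
    [0,0,0,0],
    [0,0,0,0]
  ]
}}

```text
time_s: 52.6
tcp_pos: [390.9, 332.2, 178.5]
eef_rot: [-0.126, 3.046, 0.052]
contact_force: [-0.3, -0.5, -0.0]
opening: 0.898
```

```bash
python3 - <<'E'
from h import *
st(); tilt()
crop("wrist",0,0,512,384,1,"w26")
E
```

```text
t 52.6 tcp [390.9 332.2 178.5] jaw 94.7 F [-0.3 -0.5 -0. ] op 0.898
tool-frame tilt x,y (rad) [ 0.094 -0.03 ] yaw jaw 94.8 q [ 0.724  0.173 -0.242  1.062 -0.032  0.639] tcp [390.9 332.2 178.5]
```

View pics/w26.png

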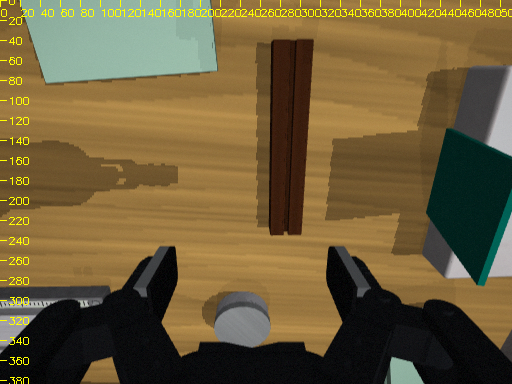

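```bash
python3 - <<'E'
from h import *
rect("wrist",[(272,40),(313,40),(301,235),(269,234)],22)
E
```

```text
c [372.7 372.8] sides [36.4, 199.6, 37.1, 197.5] ang01 93.4 ang03 5.5
```

{"op": "step_arm", "data": {
  "commands": [
    [-0.8,2,-2,0],
    [-0.8,2,-3,0],
    [-0.2,0.2,-3,0],
    [0,0,-3,0],
    [0,0,-1.5,0],
    [0,0,0,0],
    [0,0,0,0]
  ]
}}

```text
time_s: 53.23
tcp_pos: [380.6, 369.6, 50.5]
eef_rot: [-0.123, 3.041, 0.055]
contact_force: [-0.5, 0.3, 0.8]
opening: 0.9
```

{"op": "step_arm", "data": {
  "commands": [
    [-0.8,0.2,-1,0],
    [0,0,-1.5,0],
    [0,0,-0.8,0],
    [0,0,-0.3,0],
    [0,0,0,0]
  ]
}}

```text
time_s: 53.65
tcp_pos: [378.1, 371.4, 18.7]
eef_rot: [-0.118, 3.035, 0.061]
contact_force: [0.0, -0.0, 0.2]
opening: 0.902
```

{"op": "step_arm", "data": {
  "commands": [
    [-0.5,0.1,-0.5,0],
    [0,0,-0.3,0],
    [0,0,0,0],
    [0,0,0,0]
  ]
}}

```text
time_s: 53.98
tcp_pos: [374.4, 373.4, 12.6]
eef_rot: [-0.117, 3.033, 0.065]
contact_force: [0.1, -0.5, -0.3]
opening: 0.898
```

{"op": "step_arm", "data": {
  "commands": [
    [-0.1,0,-0.3,0],
    [0,0,0,0],
    [0,0,0,0]
  ]
}}

```text
time_s: 54.23
tcp_pos: [373.6, 373.8, 10.0]
eef_rot: [-0.117, 3.032, 0.066]
contact_force: [0.8, 0.7, -0.5]
opening: 0.898
```

{"op": "step_arm", "data": {
  "commands": [
    [0,0,0,0],
    [0,0,0,0],
    [0,0,0,0],
    [0,0,0,0],
    [0,0,0,0],
    [0,0,0,0]
  ],
  "hand": 1
}}

```text
time_s: 54.73
tcp_pos: [373.6, 373.9, 10.7]
eef_rot: [-0.118, 3.031, 0.067]
contact_force: [-0.2, -0.1, -1.2]
opening: 0.405
```

{"op": "step_arm", "data": {
  "commands": [
    [0,0,1,0],
    [0,0,2.5,0],
    [0,0,3,0],
    [0,0,3,0],
    [0,0,3,0],
    [0,0,1,0],
    [0,0,0,0],
    [0,0,0,0]
  ]
}}

```text
time_s: 55.4
tcp_pos: [370.9, 371.0, 148.9]
eef_rot: [-0.118, 3.037, 0.06]
contact_force: [0.1, 0.0, -1.4]
opening: 0.407
```

```bash
python3 - <<'E'
from h import *
st(); tilt()
crop("wrist",0,0,512,384,1,"w27")
crop("scene",200,60,512,290,2,"s27")
E
```

```text
t 55.4 tcp [370.9 371.  148.9] jaw 94.4 F [ 0.1  0.  -1.4] op 0.407
tool-frame tilt x,y (rad) [ 0.103 -0.035] yaw jaw 94.5 q [ 0.811  0.207 -0.28   0.983 -0.043  0.731] tcp [370.9 371.  148.9]
```

View pics/w27.png

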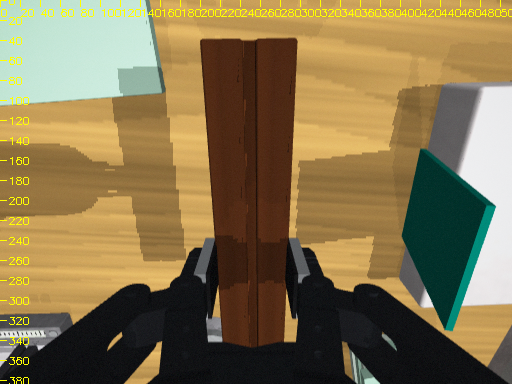

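View pics/s27.png

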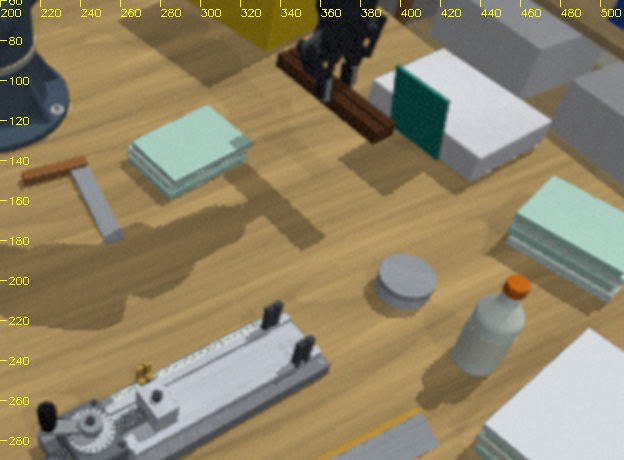

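```bash
python3 - <<'E'
from h import *
o=monitor.get_obs(); z=o['tcp_pos'][2]+11.3
A=px("wrist",201,39,z);B=px("wrist",297,39,z); e=(A+B)/2
print(A,B,np.linalg.norm(B-A),"end-tcp",e-o['tcp_pos'])
a=np.radians(4.5)
print("centre off",e[:2]+100*np.array([np.cos(a),np.sin(a)])-o['tcp_pos'][:2])
E
```

```text
[271.37950649 343.38322618 159.06606082] [268.42024363 378.87224409 159.06606082] 35.61218371402499 end-tcp [-100.55392301   -9.38428872   11.3       ]
centre off [-0.86218963 -1.53837915]
```

{"op": "step_arm", "data": {
  "commands": [
    [2.1,-2.5,0.5,-6.5],
    [2.1,-2.5,0.5,-6.5],
    [2.1,-2.5,0.5,-6.5],
    [2.1,-2.5,0.5,-6.5],
    [2.1,-2.5,0.5,-6.5],
    [2.1,-2.5,0.3,-6.5],
    [2.1,-2.5,0.3,-6.5],
    [2.1,-2.5,0.3,-6.5],
    [2.1,-2.5,0.3,-6.5],
    [2.1,-2.5,0.3,-6.5],
    [2.1,-2.5,0.3,-6.5],
    [1.2,-1.5,0,-6.5]
  ]
}}

```text
time_s: 56.5
tcp_pos: [611.4, 65.1, 171.3]
eef_rot: [1.898, 2.409, -0.072]
contact_force: [0.4, 0.2, -1.0]
opening: 0.407
```

{"op": "step_arm", "data": {
  "commands": [
    [0,0,0,-5],
    [0,0,0,0],
    [0,0,0,0]
  ]
}}

```text
time_s: 56.75
tcp_pos: [612.6, 60.0, 164.6]
eef_rot: [2.022, 2.315, -0.089]
contact_force: [-0.6, 0.0, -1.1]
opening: 0.406
```

```bash
python3 - <<'E'
from h import *
st(); tilt()
crop("wrist",0,0,512,384,1,"w28")
E
```

```text
t 56.75 tcp [612.6  60.  164.6] jaw 7.7 F [-0.6  0.  -1.1] op 0.406
tool-frame tilt x,y (rad) [ 0.088 -0.001] yaw jaw 7.7 q [ 0.142  0.42   0.079  1.23  -0.088  1.577] tcp [612.6  60.  164.6]
```

View pics/w28.png

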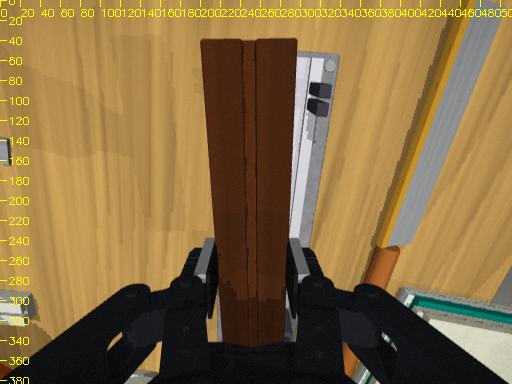

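{"op": "step_arm", "data": {
  "commands": [
    [1.2,0.3,-1,-3],
    [0.7,0.3,-1.5,0],
    [0,0.2,-1.5,0],
    [0,0,-0.5,0],
    [0,0,0,0],
    [0,0,0,0]
  ]
}}

```text
time_s: 57.3
tcp_pos: [627.9, 72.5, 116.4]
eef_rot: [2.063, 2.284, -0.095]
contact_force: [0.9, -0.5, -1.2]
opening: 0.404
```

```bash
python3 - <<'E'
from h import *
st(); tilt()
p=vision.camera_params("wrist")
crop("wrist",0,0,512,384,1,"w29")
import pickle; pickle.dump(p,open('p29.pkl','wb'))
E
```

```text
t 57.3 tcp [627.9  72.5 116.4] jaw 5.8 F [ 0.9 -0.5 -1.2] op 0.404
tool-frame tilt x,y (rad) [0.087 0.004] yaw jaw 5.8 q [ 0.157  0.481  0.052  1.151 -0.087  1.627] tcp [627.9  72.5 116.4]
```

View pics/w29.png

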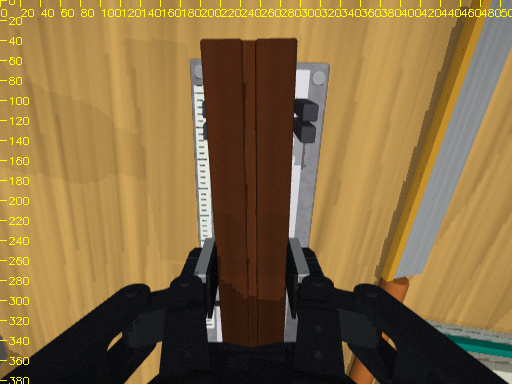

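```bash
python3 - <<'E'
from h import *
import pickle
p=pickle.load(open('p29.pkl','rb')); o=monitor.get_obs()
A=px("wrist",190,60,24,p);B=px("wrist",329,64,24,p); print(A,B,(A+B)/2, np.degrees(np.arctan2(*(B-A)[1::-1])),np.linalg.norm(B-A))
z=o['tcp_pos'][2]+11.3
C=px("wrist",201,39,z,p);D=px("wrist",297,39,z,p); e=(C+D)/2; print(e, np.degrees(np.arctan2(*(D-C)[1::-1])), e-o['tcp_pos'])
E=px("wrist",219,240,z,p); F=px("wrist",288,240,z,p); print("axis", np.degrees(np.arctan2(*((C+D)/2-(E+F)/2)[1::-1])))
E
```

```text
[575.19594257 165.25808265  24.        ] [673.29426719 172.73677283  24.        ] [624.24510488 168.99742774  24.        ] 4.359606765566107 98.38298683656032
[617.46329441 173.37668543 127.99220778] 5.848260055493505 [-10.53451311 100.89058     11.3       ]
axis 97.12670010508474
```

{"op": "step_arm", "data": {
  "commands": [
    [0.3,-0.6,-1,-1],
    [0,0,-1.2,0],
    [0,0,-1,0],
    [0,0,-0.5,0],
    [0,0,0,0],
    [0,0,0,0]
  ]
}}

```text
time_s: 57.85
tcp_pos: [632.6, 65.3, 80.2]
eef_rot: [2.083, 2.261, -0.089]
contact_force: [-0.6, 0.0, -0.7]
opening: 0.406
```

```bash
python3 - <<'E'
from h import *
st(); tilt()
E
```

```text
t 57.85 tcp [632.6  65.3  80.2] jaw 4.7 F [-0.6  0.  -0.7] op 0.406
tool-frame tilt x,y (rad) [ 0.087 -0.002] yaw jaw 4.7 q [ 1.450e-01  5.080e-01  1.000e-03  1.068e+00 -8.700e-02  1.634e+00] tcp [632.6  65.3  80.2]
```

{"op": "step_arm", "data": {
  "commands": [
    [0,0.3,-1,-0.3],
    [0,0,-1,0],
    [0,0,-0.7,0],
    [0,0,-0.2,0],
    [0,0,0,0],
    [0,0,0,0]
  ]
}}

```text
time_s: 58.35
tcp_pos: [632.8, 68.6, 48.5]
eef_rot: [2.09, 2.255, -0.089]
contact_force: [0.4, -0.2, -1.0]
opening: 0.401
```

{"op": "step_arm", "data": {
  "commands": [
    [0,0,-0.5,0],
    [0,0,-0.2,0],
    [0,0,0,0],
    [0,0,0,0]
  ]
}}

```text
time_s: 58.68
tcp_pos: [633.2, 68.7, 41.3]
eef_rot: [2.09, 2.254, -0.088]
contact_force: [0.8, -0.5, -0.2]
opening: 0.41
```

```bash
python3 - <<'E'
from h import *
st(); tilt()
crop("wrist",150,0,350,240,3,"w30")
crop("scene",200,190,370,320,4,"s30")
E
```

```text
t 58.68 tcp [633.2  68.7  41.3] jaw 4.3 F [ 0.8 -0.5 -0.2] op 0.41
tool-frame tilt x,y (rad) [ 0.087 -0.003] yaw jaw 4.4 q [ 0.15   0.541 -0.05   0.983 -0.088  1.645] tcp [633.2  68.7  41.3]
```

View pics/w30.png

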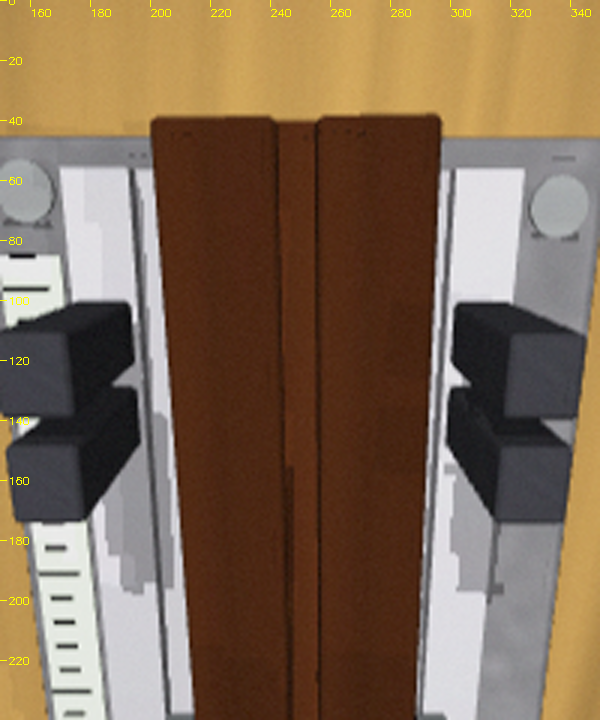

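View pics/s30.png

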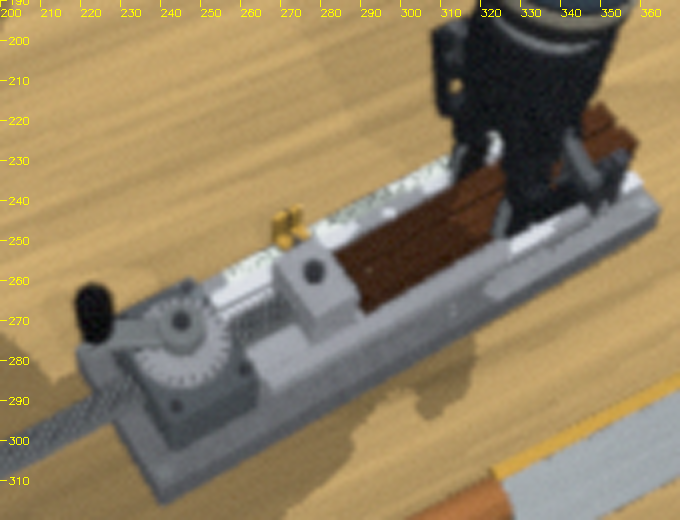

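{"op": "step_arm", "data": {
  "commands": [
    [0,0,-0.2,0],
    [0,0,-0.1,0],
    [0,0,0,0]
  ]
}}

```text
time_s: 59.03
tcp_pos: [633.8, 68.9, 39.3]
eef_rot: [2.089, 2.254, -0.086]
contact_force: [-1.6, 0.5, 2.0]
opening: 0.404
```

{"op": "step_arm", "data": {
  "commands": [
    [0,-0.2,0,0],
    [0,-0.1,0,0],
    [0,0,0,0],
    [0,0,0,0]
  ]
}}

```text
time_s: 59.37
tcp_pos: [634.3, 66.0, 40.0]
eef_rot: [2.088, 2.254, -0.083]
contact_force: [0.1, 1.7, 0.0]
opening: 0.401
```

```bash
python3 - <<'E'
from h import *
st()
p=vision.camera_params("wrist")
crop("wrist",150,0,350,240,3,"w31")
for z in (50,49,51):
  C=px("wrist",201,39,z,p);D=px("wrist",297,38.5,z,p); e=(C+D)/2; print(z,e)
A=px("wrist",150,46,24,p); B=px("wrist",348,46,24,p); print((A+B)/2)
E
```

```text
t 59.37 tcp [634.3  66.   40. ] jaw 4.4 F [0.1 1.7 0. ] op 0.401
50 [626.18802108 167.4165462   50.        ]
49 [626.18008591 167.50794352  49.        ]
51 [626.19595624 167.32514889  51.        ]
[626.27905327 166.83676111  24.        ]
```

View pics/w31.png

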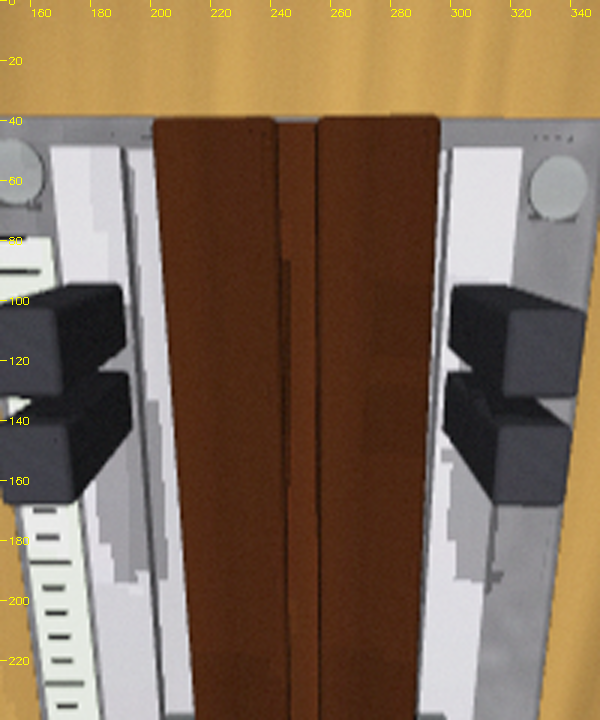

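{"op": "step_arm", "data": {
  "commands": [
    [-0.1,-0.2,0,0],
    [0,0,0,0],
    [0,0,0,0]
  ]
}}

```text
time_s: 59.67
tcp_pos: [633.5, 63.7, 40.0]
eef_rot: [2.088, 2.253, -0.083]
contact_force: [-0.5, 2.4, 0.6]
opening: 0.407
```

```bash
python3 - <<'E'
from h import *
st()
im=vision.get_image("top"); crop("top",195,125,325,185,6,"c31",im)
crop("scene",240,220,330,290,8,"s31")
E
```

```text
t 59.67 tcp [633.5  63.7  40. ] jaw 4.4 F [-0.5  2.4  0.6] op 0.407
```

View pics/s31.png

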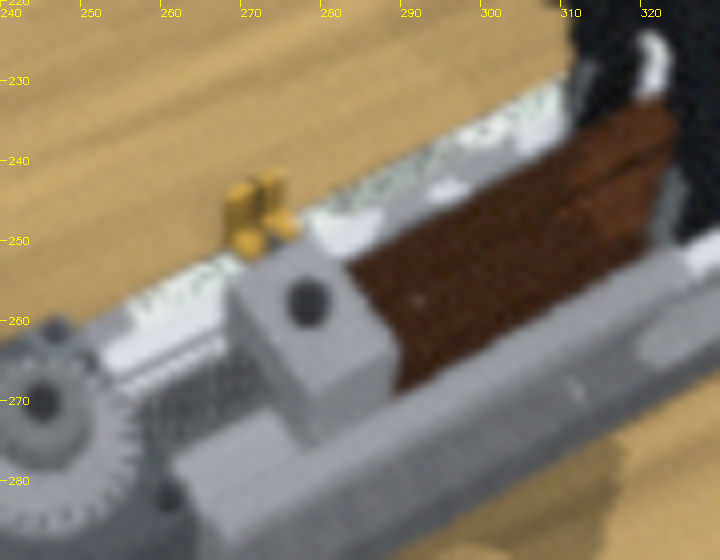

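{"op": "step_arm", "data": {
  "commands": [
    [0,0,0,0],
    [0,0,0,0],
    [0,0,0,0],
    [0,0,0,0]
  ],
  "hand": -0.2
}}

```text
time_s: 60.1
tcp_pos: [633.3, 63.4, 39.7]
eef_rot: [2.088, 2.253, -0.084]
contact_force: [0.3, -0.4, 0.6]
opening: 0.597
```

{"op": "step_arm", "data": {
  "commands": [
    [0,0,1.5,0],
    [0,0,2,0],
    [0,0,3,0],
    [0,0,3,0],
    [0,0,2,0],
    [0,-2,1,0],
    [0,-3.5,0,0],
    [0,-3.5,0,0],
    [0,-3.5,0,0],
    [0,-3,0,0],
    [0,-1,0,0],
    [0,0,0,0]
  ]
}}

```text
time_s: 61.1
tcp_pos: [631.3, -106.6, 170.7]
eef_rot: [2.082, 2.258, -0.085]
contact_force: [0.0, 0.5, 0.0]
opening: 0.6
```

```bash
python3 - <<'E'
from h import *
st()
p=vision.camera_params("wrist"); T=p['world_to_cam']; print('cam',-T[:3,:3].T@T[:3,3])
im=vision.get_image("wrist"); crop("wrist",0,0,512,384,1,"w32",im)
E
```

```text
t 61.1 tcp [ 631.3 -106.6  170.7] jaw 4.6 F [0.  0.5 0. ] op 0.6
cam [623.8139877  -16.50531481 306.2680933 ]
```

View pics/w32.png

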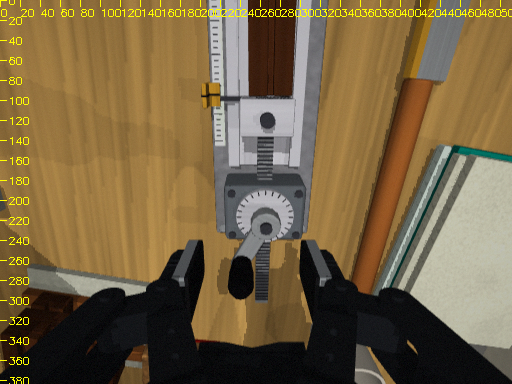

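Pointer and flag line look aligned at (225,98)/(211,96) and the bar end at (270,97) meets the stop. Moving the camera right over the face for a closer check.

{"op": "step_arm", "data": {
  "commands": [
    [0,-1.2,0,0],
    [0,-1.2,0,0],
    [0,0,0,0],
    [0,0,0,0]
  ]
}}

```text
time_s: 61.48
tcp_pos: [631.6, -127.7, 170.1]
eef_rot: [2.078, 2.263, -0.085]
contact_force: [0.0, 0.8, -0.6]
opening: 0.597
```

```bash
python3 - <<'E'
from h import *
st()
p=vision.camera_params("wrist"); T=p['world_to_cam']; print('cam',-T[:3,:3].T@T[:3,3])
import pickle; pickle.dump(p,open('p33.pkl','wb'))
im=vision.get_image("wrist"); crop("wrist",190,50,320,150,6,"w33",im)
E
```

```text
t 61.48 tcp [ 631.6 -127.7  170.1] jaw 4.9 F [ 0.   0.8 -0.6] op 0.597
cam [623.88025474 -37.88051956 305.91964967]
```

View pics/w33.png

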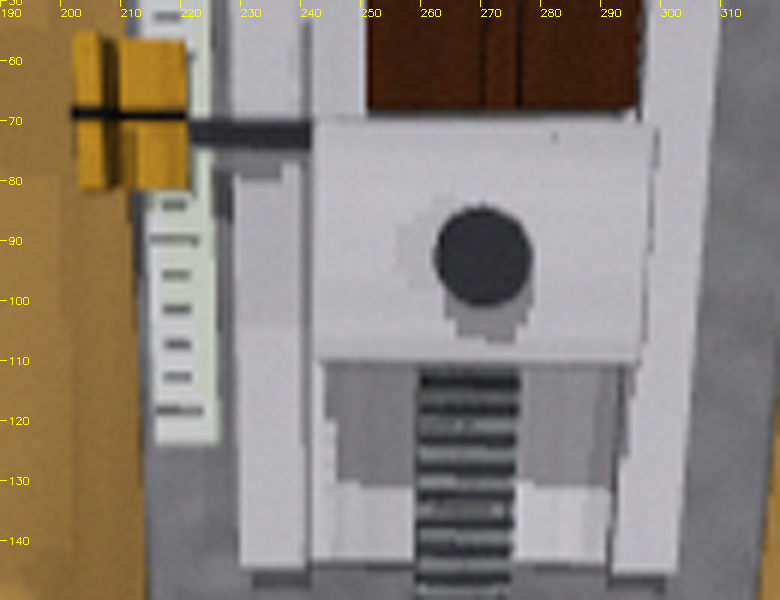

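{"op": "step_arm", "data": {
  "commands": [
    [-2,2,3,0],
    [-3,2,2,0],
    [-3,2,1,0],
    [-3,2,0,0],
    [-3,2,0,0],
    [-3,2,0,0],
    [-3,2,0,0],
    [-2,2,0,0],
    [0,0,0,0],
    [0,0,0,0]
  ]
}}

```text
time_s: 62.37
tcp_pos: [400.6, 42.4, 229.5]
eef_rot: [2.072, 2.271, -0.081]
contact_force: [0.9, 0.4, -0.0]
opening: 0.604
```

```bash
python3 - <<'E'
from h import *
st()
im=vision.get_image("top"); crop("top",90,120,330,280,3,"c34",im); crop("top",290,120,410,270,4,"c34b",im)
im=vision.get_image("scene"); crop("scene",0,0,512,384,1,"s34",im); crop("scene",80,200,200,330,5,"s34b",im)
E
```

```text
t 62.37 tcp [400.6  42.4 229.5] jaw 5.3 F [ 0.9  0.4 -0. ] op 0.604
```

View pics/c34.png

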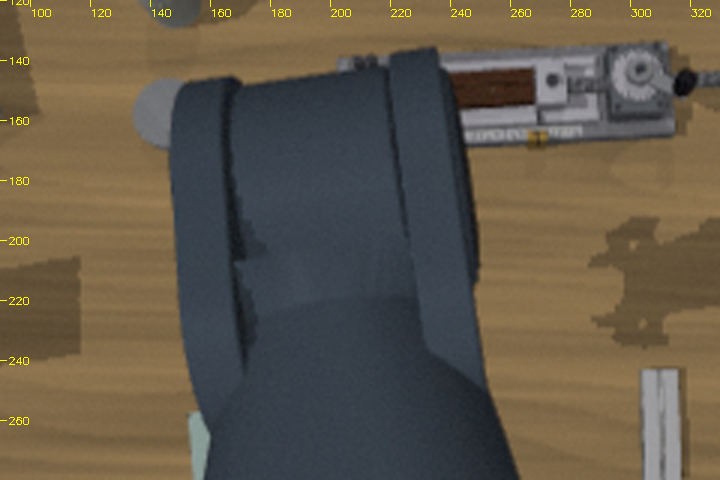

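View pics/c34b.png

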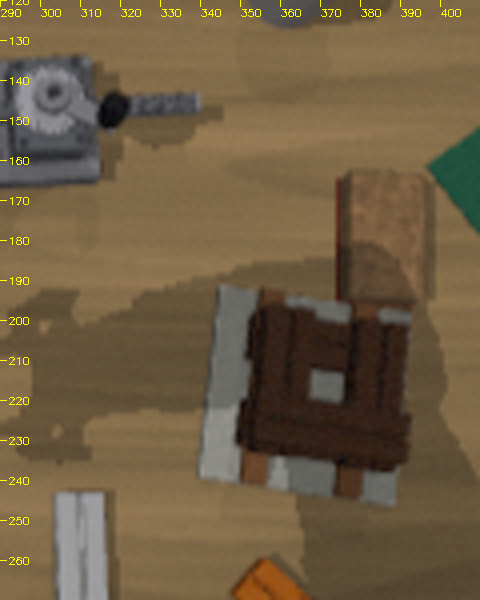

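View pics/s34b.png

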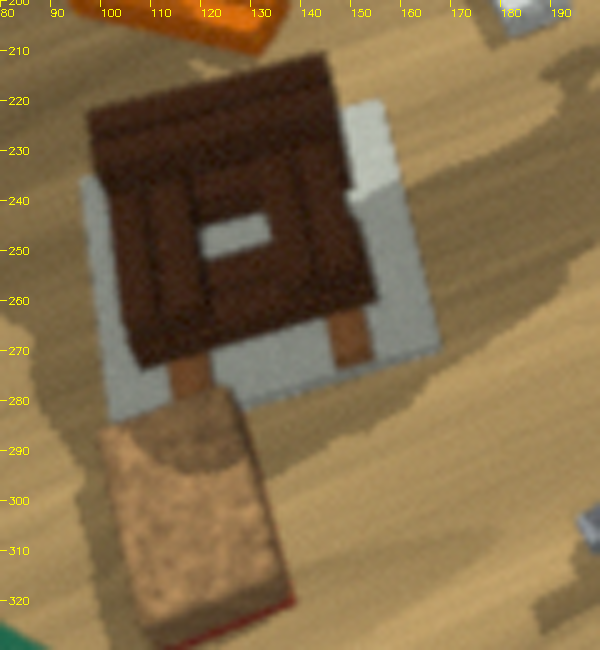

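View pics/s34.png

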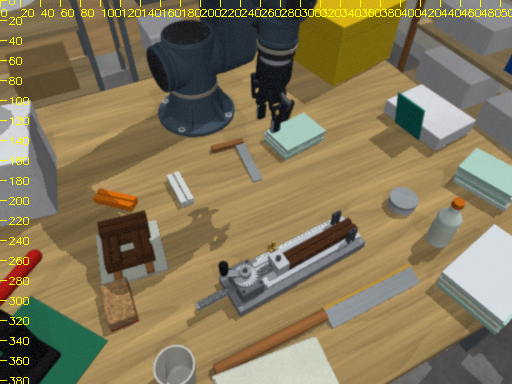

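```bash
python3 -c "
from cell import sign_off
print(sign_off())"
```

```text
the job is handed in; nothing more can be done
None
```

The tower, the stop and the stock are all done, and I handed the job in at about 62 s. No verdict came back, so the figures below are my own camera checks.

- **Tower:** All five stands are stacked on the base: two across the battens, two square to them, and one alone on top. Each was measured as it was placed, sitting 31–38 mm off the base's centre sideways and within about 4 mm lengthwise. The final overall pictures show the tower standing undisturbed.
- **Stop:** I wound it back about 9 mm past the flag, then brought it up with clockwise turns only. An early look read about 1 mm short, so I gave the crank another 10° clockwise. After that one view read 0 mm and the last, closest view read 0.6–0.8 mm short. Both are inside the 2.5 mm limit.
- **Stock:** It had been knocked about 3 cm during the run, so I measured it again before gripping it. It now lies flat in the trough between the saw posts. Its end is about 1.5 mm from the stop, and it sits about 3–4 mm to one side of the trough's centre line.
- **Sanding block and wax tin:** Neither moved visibly in the last pictures; I did not re-measure them.

**What went wrong on the way:** A joint reached the end of its range once and left the gripper tilted about 8°. I took out the sideways part of that tilt. A 5–6° tilt along the bars remained, and the last stand and the stock still lay flat.

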